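Sort the optics and specimen pots on the microscope bench

TASK

Put away the things left standing in front of you on the microscope bench: stand the two steel objective lenses in the divided grey tray, one in each bay, stand the two white specimen pots in the round steel dish, and slide the eyepiece, barrel down, fully home into the bore of its white storage block. Everything must end upright and at rest; set the lenses and the eyepiece down rather than dropping them. Leave the small amber stain bottle standing where it is.

Things in the scene. Friction and masses are not known exactly. Their poses are not given: they have to be found in the camera images.
- long_objective: Microscope objective lens, a bare steel turned barrel standing thread down, nose up, 62 mm tall: foot dia 23 mm for the lowest 4 mm, knurled flange dia 29 mm from 4 to 12 mm, barrel dia 27 mm up to 48 mm, then a cone to a dia 14 mm nose. The taller of the two objectives, 104 to 163 g. Grip the barrel. Origin: centre of its underside; z up along its axis.
- short_objective: Microscope objective lens, a bare steel turned barrel standing thread down, nose up, 48 mm tall: foot dia 23 mm for the lowest 4 mm, knurled flange dia 29 mm from 4 to 12 mm, barrel dia 27 mm up to 34 mm, then a cone to a dia 14 mm nose. The shorter of the two, 80 to 125 g. Grip the barrel. Origin: centre of its underside; z up along its axis.
- eyepiece: Microscope eyepiece standing barrel down, 58 mm tall: below, an aluminium barrel dia 30 mm, 22 mm long, its foot chamfered to dia 23 mm over the lowest 4 mm; above it a black plastic head dia 38 mm (a thin grey ring dia 39 mm near its lower edge) from 22 to 58 mm height, flat shoulder underneath. 96 to 150 g. Origin: centre of its underside; z up along its axis.
- pot_1: Specimen pot with screw cap, all white plastic with a plain paper band, 50 mm tall: body dia 34 to 36 mm, cap dia 39 mm from 34 mm height to the top. 48 to 75 g. The two pots are alike. Origin: centre of its underside; z up along its axis.
- pot_2: Specimen pot with screw cap, all white plastic with a plain paper band, 50 mm tall: body dia 34 to 36 mm, cap dia 39 mm from 34 mm height to the top. 48 to 75 g. The two pots are alike. Origin: centre of its underside; z up along its axis.
- lens_tray: Fixed grey plastic rectangular tray 130 mm (its x) by 150 mm (its y), 22 mm high, walls and floor 4 mm thick, open on top, divided by one 4 mm wall along its x into two bays side by side along its y; bay centres at y = +37 and -37 mm, each bay 122 by 69 mm inside, floor 4 mm up. Origin: centre of the underside; z up.
- pot_dish: Fixed round shallow steel dish, outer dia 160 mm, 22 mm high, upright wall and flat floor 4 mm thick, open on top. Origin: centre of the underside; z up.
- eyepiece_block: Fixed white plastic storage block 84 by 84 mm, 40 mm high, with one round blind bore dia 31.5 mm, 28 mm deep, in the middle of its top. An eyepiece fully home rests with its shoulder on the block's top, its own origin then 18 mm above the block's underside. Origin: centre of the underside, on the bore's axis; z up.
- stain_bottle: Bystander: small amber glass bottle of stain with a black cap, dia 28 mm, 75 mm tall, 60 g, loose, standing among the things to be sorted. Not to be moved. Origin: centre of its underside; z up along its axis.
There are look-alikes about, which are no part of the job. What is shaped like the pot_1 but purple or yellow is not meant.

How it is judged:
At the end, for the whole second after the job is handed in: One objective upright on the floor of each tray bay; both pots upright on the dish floor (all within 0.15 rad); eyepiece in the bore, shoulder on the block's top within 3 mm, within 4 mm of its axis and 0.08 rad of upright; all five at rest (below 20 mm/s) (x of long_objective in the frame of lens_tray between -0.055 and 0.055 m and z of long_objective in the frame of lens_tray between 0 and 0.009 m and angle between each of long_objective, short_objective, pot_1, pot_2's own z axis and vertical below 0.15 rad and x of short_objective in the frame of lens_tray between -0.055 and 0.055 m and z of short_objective in the frame of lens_tray between 0 and 0.009 m and ((y of long_objective in the frame of lens_tray between 0.012 and 0.066 m and y of short_objective in the frame of lens_tray between -0.066 and -0.012 m) or (y of long_objective in the frame of lens_tray between -0.066 and -0.012 m and y of short_objective in the frame of lens_tray between 0.012 and 0.066 m)) and horizontal distance between each of pot_1, pot_2 and pot_dish below 0.062 m and z of pot_1 in the frame of pot_dish between 0 and 0.009 m and z of pot_2 in the frame of pot_dish between 0 and 0.009 m and horizontal distance between eyepiece and eyepiece_block below 0.004 m and angle between eyepiece's own z axis and vertical below 0.08 rad and z of eyepiece in the frame of eyepiece_block between 0.014 and 0.021 m and linear speed of each of long_objective, short_objective, eyepiece, pot_1, pot_2 below 0.02 m/s); the robot touches nothing.
It fails at once if the long objective is dropped (falls free from more than about 4 cm) (linear speed of long_objective above 0.9 m/s and contact force between long_objective and the fingers below 0.1 N).
It fails at once if the short objective is dropped (falls free from more than about 4 cm) (linear speed of short_objective above 0.9 m/s and contact force between short_objective and the fingers below 0.1 N).
It fails at once if the eyepiece is dropped (falls free from more than about 4 cm) (linear speed of eyepiece above 0.9 m/s and contact force between eyepiece and the fingers below 0.1 N).
It fails at once if the stain bottle is knocked over or pushed aside by more than 3 cm (distance of stain_bottle from where it was at the start of the episode above 0.03 m or angle between stain_bottle's own z axis and vertical above 0.4 rad).
It also fails if it takes over 102 s, if anything falls off the work surface, if the arm or the gripper's body presses on something with over 40 N, if the wrist force passes 120 N, or if a joint passes its speed limit or range.

ROBOT

A 7-joint arm with a two-finger parallel gripper is mounted at the origin on the work surface. World frame = base frame: x ahead of the robot, y to its left, z up, the work surface at z = 0. Lengths are in m, angles in rad, forces in N, time in s.
With the tool pointing down it reaches from about 0.425 to 0.95 m from the base axis. Payload 16.7 kg.
Tool frame: the origin (TCP) lies on the centre line of the jaws, within the pads' length; the fingertips stand 19 mm ahead of it and the grasp point (between the pads) is the TCP (bot.tcp_to_tips is the distance from the TCP to the fingertips, in m); y points along the fingers, z is the direction in which the jaws open and shut, and the axes are right-handed (so a half turn about y gives the same grasp; the last joint's range is limited). The gripper opens to 94 mm and grips with 3 to 60 N. Pads are 16 mm wide; open, the fingers measure 119 mm over their backs; the gripper's body (75 mm by 177 mm) begins 78 mm behind the grasp point.
Start: joints at [-1.427, 0.426, 0.074, 1.606, -0.034, 1.111, -0.067], TCP at [0.195, 0.646, 0.224] pointing down, gripper open.
Joint ranges: [-2.85, 2.85], [-0.5, 2.14], [-1.23, 1.37], [0.21, 2.46], [-1.02, 4.16], [0.16, 2.05], [-2.73, 2.73]. Speed limits (rad/s): [1.89, 1.89, 2.39, 2.39, 3.01, 3.01, 3.01].

INTERFACE

Orientations are given as a rotation vector (axis times angle).
In Python, from rig import bot gives the robot as it stands.
- The arm moves only by the tool carry_out, never from a script. Its argument "commands" is a list of rows, each a list of 2 entries, a list of its own where there are three numbers: the shift along the tool's x, y, z in mm, then the turn about the tool's y in rad. In form: [[[dx, dy, dz], spin], ...]. A call has 1 to 8 rows; each row shifts and turns the pose as measured when the row begins, along the tool's axes as they then stand; what a row does not reach is not made up. A row lasts 1/12 s, in which the tool goes at most 41.7 mm and 7.16 degrees, less where a joint would pass 70% of its speed; a pose out of reach is approached as far as the arm can. A call with a gripper value outside its range is refused whole. "hand" is the opening in per cent of the stroke, from 0 (shut) to 100 (fully open), set as the call begins (left out, the last holds). The fingers move at their own pace and stop on an object; the grip force is fixed at half the most. Time passes only in rows, so rows that do not move let the fingers close. It gives the time, the measured TCP pose, the force and the opening at its end, in the units of the state.
- bot.get_state(): the state, without advancing time (a new reading comes with each control period).
- bot.get_image(name): name is "scene" or "top" or "wrist"; returns the picture (400x640x3 uint8, blue, green, red); there is no depth.
- bot.camera_model(name): a dict with "fovy" (degrees; the focal length in pixels is half the picture's height over the tangent of half this angle, whatever the lens; pixels are square), "cx", "cy" (the principal point, pixels), "R" (3x3) and "t" (3): a world point X has camera coordinates R X + t. Camera axes: x right, y down, z forward; pixel columns grow to the right and rows downward; lengths in m; the calibration is good to about 2 mm. A picture is of the moment at which its call begins: read the wrist's pose just before it. camera_model takes no time and is no camera call; for the wrist camera it gives the pose at the moment of the call.
- bot.finish_job(): hands the job in, once; it reports no verdict.
The state is a dict: "t": time; "qpos": joint angles; "joint_velocities": joint speeds; "tau": joint torques, N m; "position": TCP position; "orientation": TCP orientation; "wrist_force": force on the tool from outside, world axes, zero at the start; "ft_torque": the same for the moment, N m; "width": opening from 0.0 (shut) to 1.0 (fully open).
Only numpy, scipy, OpenCV 4.12 (cv2) and the standard library are available. Lean on these libraries where they do the work, as an engineer would, in place of code of your own. Each camera call takes 0.05 s, during which the arm holds its last target.

## Working session

There is one attempt and no reset: what is moved stays moved. The work goes in short steps, Python scripts to look and compute and a tool call to move; the robot and the scene stay as the last step left them, time stands still between calls to the robot, and variables do not carry over. Pictures are saved under pics/ and viewed, and the job is handed in when it is done.

Besides the shell and the picture viewer there is one more tool, called after "Request:" as name(argument=value, ...) on one line, values as JSON. carry_out: Moves the arm, as the interface text tells. Its arguments: {"type":"object","properties":{"commands":{"type":"array","items":{"type":"array"}},"hand":{"type":"number"}},"required":["commands"]}

```bash
ls; mkdir -p pics; python3 - <<'E'
from rig import bot
import cv2
s=bot.get_state();print({k:s[k] for k in('t','position','orientation','width','wrist_force')})
for n in('scene','top','wrist'):
    c=bot.camera_model(n);print(n,c)
    cv2.imwrite(f'pics/{n}0.png',bot.get_image(n))
print(bot.tcp_to_tips)
E
```

```text
pics
{'t': 0.0, 'position': array([0.1947404 , 0.64588279, 0.22382144]), 'orientation': array([-1.55975915,  0.22993849, -0.2298112 ]), 'width': 1.0014135877085812, 'wrist_force': array([ 0.22430483,  0.05959978, -0.59295131])}
scene {'fovy': 45.060049211230194, 'cx': 318.19730011163216, 'cy': 197.99604862399028, 'R': array([[-0.79722087,  0.60362117, -0.00896545],
       [ 0.35269376,  0.45365768, -0.81841421],
       [-0.4899449 , -0.65561894, -0.57455879]]), 't': array([ 0.41267016, -0.11303755,  1.3123425 ])}
top {'fovy': 47.976328013389384, 'cx': 322.7051108898508, 'cy': 197.02040364727546, 'R': array([[-0.00907987, -0.99972523, -0.02161048],
       [-0.99772127,  0.01050236, -0.06664814],
       [ 0.06685678,  0.02095608, -0.99754249]]), 't': array([-0.04702182,  0.49673293,  1.11203615])}
wrist {'fovy': 63.826281079020795, 'cx': 319.90485991768475, 'cy': 204.03711378279502, 'R': array([[ 2.90100639e-01,  9.56995896e-01, -6.88095207e-04],
       [ 9.24693391e-01, -2.80123183e-01,  2.57823844e-01],
       [ 2.46543609e-01, -7.54311389e-02, -9.66191695e-01]]), 't': array([-0.67271583, -0.02404654,  0.39147251])}
0.019
```

View pics/top0.png

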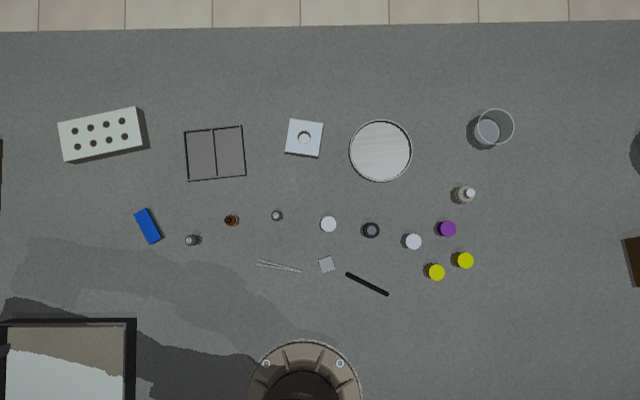

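View pics/scene0.png

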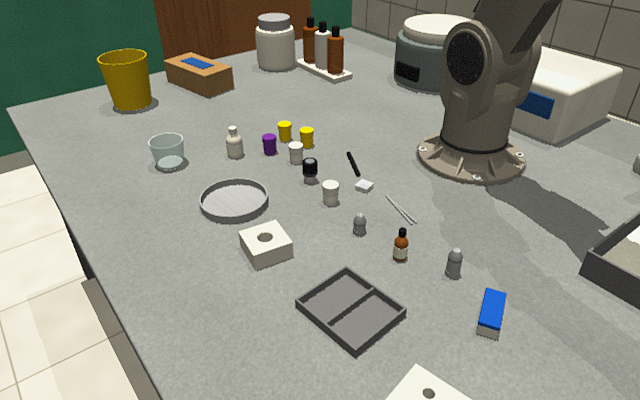

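View pics/wrist0.png

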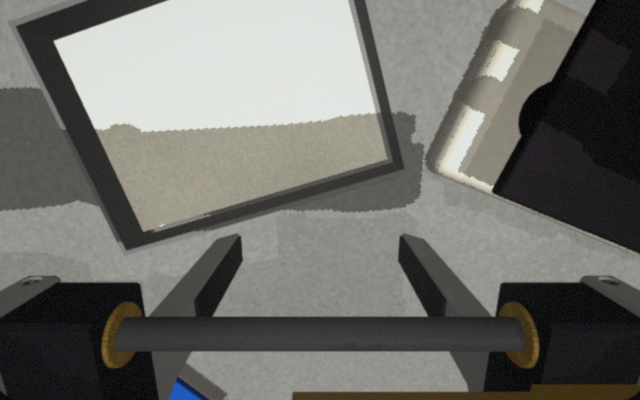

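```bash
cat > h.py <<'E'
import numpy as np, cv2
from scipy.spatial.transform import Rotation as Ro
from rig import bot
def ray(c,u,v):
    f=200/np.tan(np.radians(c['fovy']/2))
    d=np.array([(u-c['cx'])/f,(v-c['cy'])/f,1.0]); R=np.array(c['R']);t=np.array(c['t'])
    return -R.T@t, R.T@d
def onplane(c,u,v,z):
    o,d=ray(c,u,v); return o+d*(z-o[2])/d[2]
def proj(c,X):
    f=200/np.tan(np.radians(c['fovy']/2))
    p=np.array(c['R'])@np.array(X)+np.array(c['t']); return p[:2]/p[2]*f+[c['cx'],c['cy']]
def pose():
    s=bot.get_state(); return np.array(s['position']),Ro.from_rotvec(s['orientation']).as_matrix(),s
E
python3 - <<'E'
from h import *
p,R,s=pose(); print(R.round(3))
im=cv2.imread('pics/top0.png'); cv2.imwrite('pics/top_crop.png',cv2.resize(im[195:285,170:430],None,fx=3,fy=3,interpolation=cv2.INTER_CUBIC))
im=cv2.imread('pics/scene0.png'); cv2.imwrite('pics/scene_crop.png',cv2.resize(im[115:295,220:480],None,fx=3,fy=3,interpolation=cv2.INTER_CUBIC))
E
```

```text
[[ 0.957 -0.     0.289]
 [-0.289 -0.001  0.957]
 [ 0.    -1.    -0.001]]
```

View pics/top_crop.png

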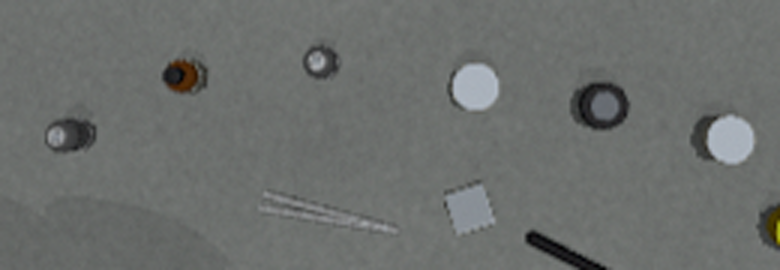

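View pics/scene_crop.png

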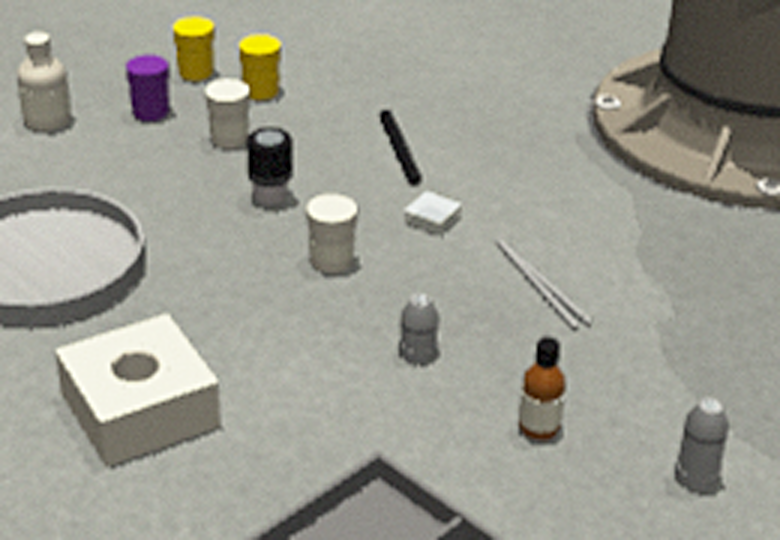

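```bash
python3 - <<'E'
from h import *
im=cv2.imread('pics/top0.png');c=bot.camera_model('top');sc=cv2.imread('pics/scene0.png');cs=bot.camera_model('scene')
g=cv2.cvtColor(im,cv2.COLOR_BGR2GRAY)
def blob(m,box):
    u0,u1,v0,v1=box; n,l,st,ce=cv2.connectedComponentsWithStats(m[v0:v1,u0:u1].astype(np.uint8))
    k=1+np.argmax(st[1:,4]); return ce[k]+[u0,v0],st[k]
def show(name,px,z):
    X=onplane(c,*px,z); print(name,np.round(px,1),X.round(4),'r%.3f'%np.hypot(*X[:2]),'scene px',proj(cs,X).round(1))
for n,b in(('potA',(315,342,210,238)),('potB',(400,428,228,255))):
    px,st=blob(g>150,b); print(st); show(n,px,.05)
px,st=blob(g<50,(355,388,215,245));print(st)
m=np.zeros_like(g); 
show('eye dark',px,.05)
px,st=blob((g>85),(365,378,224,237));print(st);show('eye disc',px,.058)
show('short',(275.6,215.6),.048);show('long',(188.6,240.7),.062)
show('bottle',(170+175/3,195+76/3),.075)
# block
px,st=blob(g>170,(275,335,110,165));print(st);show('block',px,.04)
u0,u1,v0,v1=275,335,110,165
m=(g[v0:v1,u0:u1]>170).astype(np.uint8);cn,_=cv2.findContours(m,cv2.RETR_EXTERNAL,2);k=max(cn,key=cv2.contourArea)
r=cv2.minAreaRect(k);print(r)
show('block rect',np.array(r[0])+[u0,v0],.04)
px,st=blob((g<150),(294,315,127,147));print(st);show('bore dark',px,.04)
bp=cv2.boxPoints(r)+[u0,v0];B=np.array([onplane(c,*q,.04) for q in bp]);print(B.round(4),np.linalg.norm(np.diff(B[:,:2],axis=0),axis=1))
for n,(a,b,d,e) in dict(tray=(175,255,115,190),dish=(340,420,110,190)).items():
    cv2.imwrite(f'pics/{n}.png',cv2.resize(im[d:e,a:b],None,fx=7,fy=7,interpolation=cv2.INTER_CUBIC))
E
```

```text
[  6   7  15  15 178]
potA [328.2 223.6] [ 0.4294 -0.0653  0.05  ] r0.434 scene px [331.4 184.1]
[  6   6  15  15 183]
potB [413.2 241.1] [ 0.3852 -0.2696  0.05  ] r0.470 scene px [296.4 144.8]
[  8   8  16  15 112]
eye dark [369.6 229.8] [ 0.4134 -0.1653  0.05  ] r0.445 scene px [311.3 164.3]
[ 2  2  9  9 66]
eye disc [371.2 229.9] [ 0.4131 -0.1683  0.058 ] r0.446 scene px [310.6 161. ]
short [275.6 215.6] [0.4499 0.0627 0.048 ] r0.454 scene px [361.3 214.4]
long [188.6 240.7] [0.3912 0.271  0.062 ] r0.476 scene px [458.4 249.6]
bottle [228.3 220.3] [0.439  0.1721 0.075 ] r0.472 scene px [403.2 228. ]
[ 10   9  38  37 866]
block [303.6 136.9] [ 0.6447 -0.0063  0.04  ] r0.645 scene px [266.2 236.8]
((28.528902053833008, 26.812137603759766), (32.92038345336914, 31.855981826782227), 8.746162414550781)
block rect [303.5 136.8] [ 0.6449 -0.0062  0.04  ] r0.645 scene px [266.2 236.9]
[ 3  3 14 10 56]
bore dark [303.4 133.6] [ 0.6529 -0.006   0.04  ] r0.653 scene px [262.8 238.5]
[[ 0.6123  0.0404  0.04  ]
 [ 0.6913  0.0281  0.04  ]
 [ 0.6775 -0.0528  0.04  ]
 [ 0.5988 -0.0402  0.04  ]] [0.07991996 0.08206687 0.07972989]
```

View pics/tray.png

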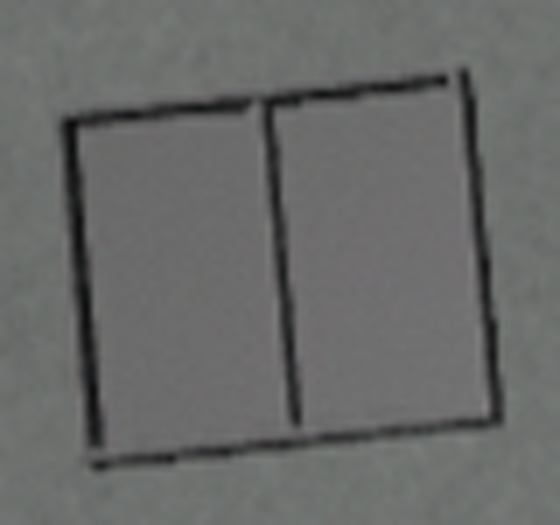

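View pics/dish.png

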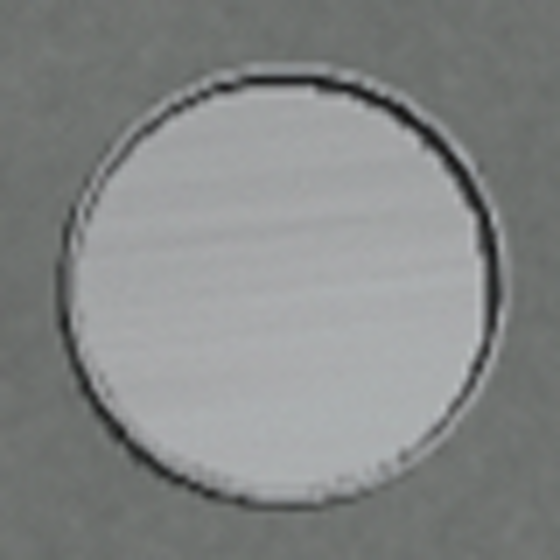

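```bash
cat >> h.py <<'E'
import sys
def go(x,y,z):
    p,R,s=pose(); d=R.T@(np.array([x,y,z])-p)*1000
    print('t%.2f'%s['t'],'p',p.round(4),'w%.3f'%s['width'],'F',np.round(s['wrist_force'],1)); print('tool delta mm',d.round(1),'norm %.0f rows>=%.1f'%(np.linalg.norm(d),np.linalg.norm(d)/41.7))
E
cat > go.py <<'E'
from h import *
go(*map(float,sys.argv[1:4]))
E
python3 - <<'E'
from h import *
c=bot.camera_model('top')
print('dish',onplane(c,380,150.7,.022))
q=[(65,118),(465,70),(500,425),(95,465)]
B=np.array([onplane(c,175+a/7,115+b/7,.022) for a,b in q]);print('tray',B.round(4),B.mean(0).round(4),np.linalg.norm(np.diff(B,axis=0),axis=1))
go(.391,.271,.16)
E
```

```text
dish [ 0.61071831 -0.19673596  0.022     ]
tray [[0.6653 0.2979 0.022 ]
 [0.6809 0.1523 0.022 ]
 [0.5515 0.1393 0.022 ]
 [0.5388 0.2855 0.022 ]] [0.6091 0.2188 0.022 ] [0.14641716 0.13000351 0.14681955]
t0.15 p [0.1948 0.6459 0.224 ] w1.004 F [ 0.9 -0.8  0.1]
tool delta mm [ 296.1   64.3 -302.3] norm 428 rows>=10.3
```

Request:
carry_out(commands=[[[27,5,-27.5],0],[[27,5,-27.5],0],[[27,5,-27.5],0],[[27,5,-27.5],0],[[27,5,-27.5],0],[[27,5,-27.5],0],[[27,5,-27.5],0],[[27,5,-27.5],0]], hand=60)

```text
t: 0.82
position: [0.3369, 0.3685, 0.1798]
orientation: [-1.56, 0.222, -0.217]
wrist_force: [2.2, 1.9, 0.3]
width: 0.602
```

```bash
python3 go.py .391 .271 .16
```

```text
t0.82 p [0.3369 0.3685 0.1798] w0.602 F [2.2 1.9 0.3]
tool delta mm [ 79.   19.6 -78.8] norm 113 rows>=2.7
```

Request:
carry_out(commands=[[[27,6,-27],0],[[27,6,-27],0],[[22,6,-22],0],[[0,0,0],0]])

```text
t: 1.15
position: [0.3925, 0.2623, 0.1604]
orientation: [-1.56, 0.228, -0.223]
wrist_force: [-0.3, -0.1, 0.3]
width: 0.6
```

```bash
cat > look.py <<'E'
from h import *
p,R,s=pose(); c=bot.camera_model('wrist'); im=bot.get_image('wrist')
n=sys.argv[1]; cv2.imwrite(f'pics/{n}.png',im); np.save(f'pics/{n}.npy',np.array([c['fovy'],c['cx'],c['cy'],*np.ravel(c['R']),*c['t']]))
print('TCP px',proj(c,p).round(0))
E
python3 go.py .391 .271 .16; python3 look.py w1
```

```text
t1.15 p [0.3925 0.2623 0.1604] w0.600 F [-0.3 -0.1  0.3]
tool delta mm [-3.9  0.4  7.9] norm 9 rows>=0.2
TCP px [323. 264.]
```

View pics/w1.png

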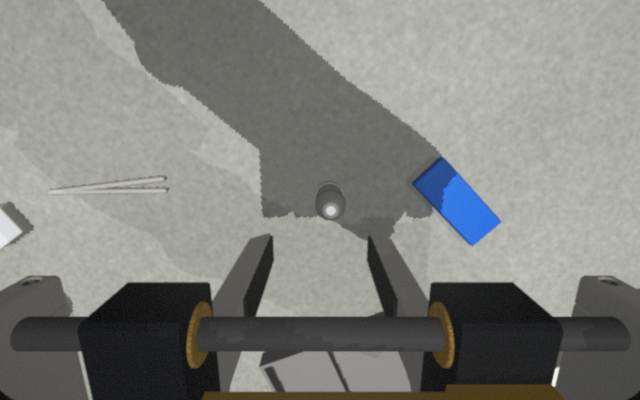

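```bash
cat >> h.py <<'E'
def loadc(n):
    a=np.load(f'pics/{n}.npy'); return dict(fovy=a[0],cx=a[1],cy=a[2],R=a[3:12].reshape(3,3),t=a[12:])
E
python3 - <<'E'
from h import *
c=loadc('w1'); im=cv2.imread('pics/w1.png')
g=cv2.cvtColor(im,cv2.COLOR_BGR2GRAY)[195:222,315:348]
m=cv2.moments((g>140).astype(np.uint8));print(m['m00'])
u,v=m['m10']/m['m00']+315,m['m01']/m['m00']+195;print(u,v,onplane(c,u,v,.062))
print(onplane(c,331,210.5,.062))
cv2.imwrite('pics/c1.png',cv2.resize(im[165:240,290:370],None,fx=7,fy=7))
E
```

```text
166.0
327.19879518072287 213.25903614457832 [0.3937706  0.26633649 0.062     ]
[0.39236298 0.27006111 0.062     ]
```

View pics/c1.png

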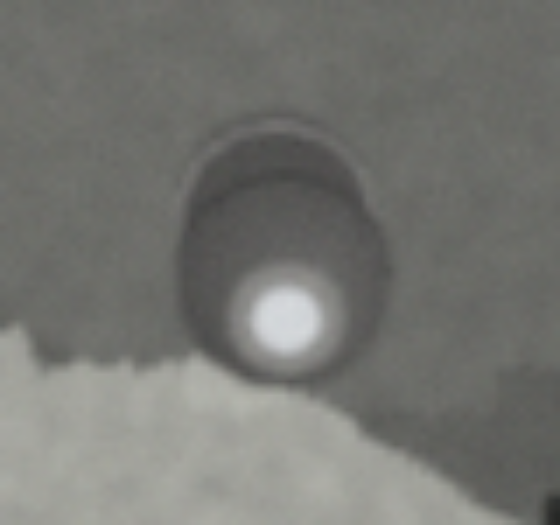

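```bash
python3 go.py .392 .2705 .040
```

```text
t1.20 p [0.3917 0.2644 0.1608] w0.600 F [ 0.8 -0.2  0.1]
tool delta mm [ -1.1 120.8   6. ] norm 121 rows>=2.9
```

Request:
carry_out(commands=[[[-1,30,5],0],[[0,30,1],0],[[0,30,0],0],[[0,24,0],0],[[0,4,0],0]])

```text
t: 1.62
position: [0.3935, 0.2756, 0.0416]
orientation: [-1.552, 0.223, -0.225]
wrist_force: [-1.6, -0.5, -0.3]
width: 0.598
```

```bash
python3 go.py .392 .2705 .040
```

```text
t1.62 p [0.3935 0.2756 0.0416] w0.598 F [-1.6 -0.5 -0.3]
tool delta mm [-0.   1.5 -5.4] norm 6 rows>=0.1
```

Request:
carry_out(commands=[[[0,1.5,-4.5],0],[[0,0,0],0],[[0,0,0],0]])

```text
t: 1.87
position: [0.3911, 0.2721, 0.0402]
orientation: [-1.554, 0.223, -0.222]
wrist_force: [0.3, 0.3, 0.4]
width: 0.599
```

```bash
python3 go.py .392 .2705 .040
```

```text
t1.87 p [0.3911 0.2721 0.0402] w0.599 F [0.3 0.3 0.4]
tool delta mm [ 1.3  0.2 -1.3] norm 2 rows>=0.0
```

Request:
carry_out(commands=[[[1,0,-1],0],[[0,0,0],0],[[0,0,0],0],[[0,0,0],0],[[0,0,0],0],[[0,0,0],0]], hand=0)

```text
t: 2.37
position: [0.3938, 0.273, 0.0449]
orientation: [-1.547, 0.219, -0.225]
wrist_force: [-0.6, -0.1, -1.8]
width: 0.278
```

```bash
python3 -c "
from h import *
p,R,s=pose();print(R.round(4))"; python3 go.py .392 .2705 .16; python3 go.py .6057 .2556 .16
```

```text
[[ 0.9601  0.0051  0.2797]
 [-0.2797  0.0115  0.96  ]
 [ 0.0017 -0.9999  0.0124]]
t2.37 p [0.3938 0.273  0.0449] w0.278 F [-0.6 -0.1 -1.8]
tool delta mm [  -0.9 -115.1   -1.4] norm 115 rows>=2.8
t2.37 p [0.3938 0.273  0.0449] w0.278 F [-0.6 -0.1 -1.8]
tool delta mm [ 208.5 -114.2   44. ] norm 242 rows>=5.8
```

Request:
carry_out(commands=[[[0,-30,0],0],[[0,-30,0],0],[[0,-30,0],0],[[30,-15,7],0],[[40,0,8],0],[[40,0,8],0],[[40,0,8],0],[[30,0,7],0]])

```text
t: 3.03
position: [0.5765, 0.2588, 0.1558]
orientation: [-1.549, 0.214, -0.215]
wrist_force: [-0.5, 0.3, -1.3]
width: 0.281
```

```bash
python3 go.py .6057 .2556 .12;python3 look.py w2
```

```text
t3.03 p [0.5765 0.2588 0.1558] w0.281 F [-0.5  0.3 -1.3]
tool delta mm [29.  35.8  4.4] norm 46 rows>=1.1
TCP px [323. 264.]
```

View pics/w2.png

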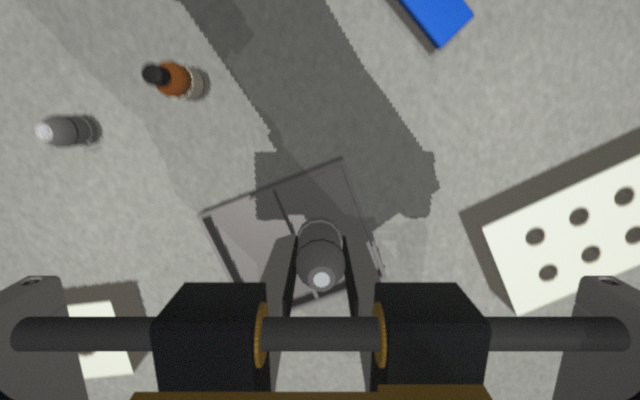

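```bash
python3 - <<'E'
from h import *
c=loadc('w2');p,R,s=pose();print(p)
for h in (.014,.018,.022,.026): print(h,proj(c,p+[0,0,h]).round(1))
E
python3 go.py .6057 .2556 .06
```

```text
[0.58123092 0.25783981 0.1558387 ]
0.014 [324.3 285.4]
0.018 [324.5 289.5]
0.022 [324.7 293.8]
0.026 [324.9 298.2]
t3.08 p [0.5812 0.2578 0.1558] w0.280 F [ 1.1 -2.3 -0.1]
tool delta mm [24.  95.9  3.4] norm 99 rows>=2.4
```

Request:
carry_out(commands=[[[22,20,3],0],[[0,28,0],0],[[0,28,0],0],[[0,18,0],0],[[0,0,0],0],[[0,0,0],0]])

```text
t: 3.58
position: [0.6087, 0.2536, 0.0573]
orientation: [-1.549, 0.216, -0.223]
wrist_force: [-0.2, -0.1, -1.0]
width: 0.28
```

```bash
python3 go.py .6057 .2556 .048;python3 look.py w3
```

```text
t3.58 p [0.6087 0.2536 0.0573] w0.280 F [-0.2 -0.1 -1. ]
tool delta mm [-3.5  9.3  1. ] norm 10 rows>=0.2
TCP px [323. 264.]
```

View pics/w3.png

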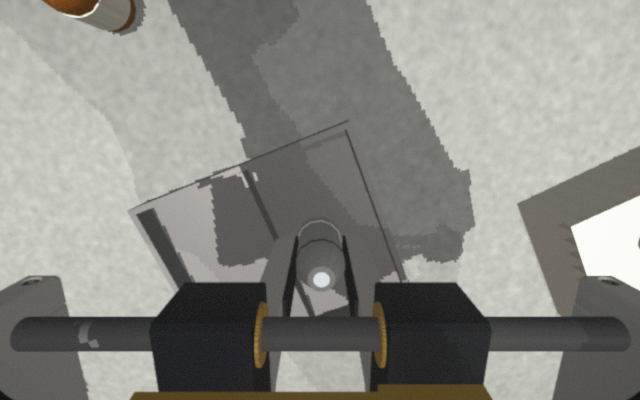

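Request:
carry_out(commands=[[[0,5,0],0],[[0,3,0],0],[[0,2,0],0],[[0,0,0],0]])

```text
t: 3.97
position: [0.61, 0.2551, 0.0509]
orientation: [-1.546, 0.212, -0.226]
wrist_force: [0.1, 0.0, -1.6]
width: 0.279
```

```bash
python3 go.py .6057 .2556 .044
```

```text
t3.97 p [0.61   0.2551 0.0509] w0.279 F [ 0.1  0.  -1.6]
tool delta mm [-4.3  6.9 -0.8] norm 8 rows>=0.2
```

Request:
carry_out(commands=[[[0,3,0],0],[[0,2,0],0],[[0,2,0],0],[[0,0,0],0]])

```text
t: 4.3
position: [0.6118, 0.2549, 0.049]
orientation: [-1.543, 0.21, -0.229]
wrist_force: [0.2, -0.3, -1.5]
width: 0.279
```

```bash
python3 go.py .6057 .2556 .044
```

```text
t4.30 p [0.6118 0.2549 0.049 ] w0.279 F [ 0.2 -0.3 -1.5]
tool delta mm [-6.1  4.9 -1.1] norm 8 rows>=0.2
```

Request:
carry_out(commands=[[[-3,5,0],0],[[-2,3,0],0]])

```text
t: 4.47
position: [0.6116, 0.2554, 0.046]
orientation: [-1.54, 0.206, -0.236]
wrist_force: [-9.4, -10.3, 40.3]
width: 0.28
```

```bash
python3 go.py .6057 .2556 .044;python3 -c "
from h import *
p,R,s=pose();print(R.round(4))"
```

```text
t4.47 p [0.6116 0.2554 0.046 ] w0.280 F [ -9.4 -10.3  40.3]
tool delta mm [-5.7  1.8 -1.5] norm 6 rows>=0.1
[[ 0.9603  0.022   0.2783]
 [-0.2786  0.0162  0.9603]
 [ 0.0166 -0.9996  0.0217]]
```

Request:
carry_out(commands=[[[0,0,0],0],[[0,0,0],0],[[0,0,0],0]], hand=42)

```text
t: 4.72
position: [0.6128, 0.2554, 0.0476]
orientation: [-1.538, 0.204, -0.239]
wrist_force: [-1.0, 0.3, -0.3]
width: 0.412
```

```bash
python3 go.py .612 .2556 .12;python3 look.py w4
```

```text
t4.72 p [0.6128 0.2554 0.0476] w0.412 F [-1.   0.3 -0.3]
tool delta mm [  0.6 -72.4   1.7] norm 72 rows>=1.7
TCP px [323. 264.]
```

View pics/w4.png

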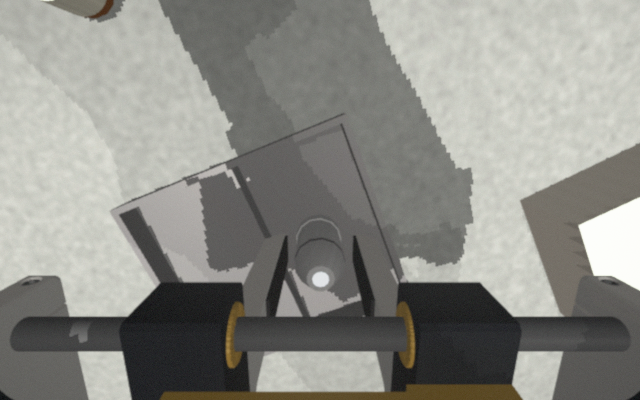

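Request:
carry_out(commands=[[[0,-30,0],0],[[0,-40,0],0],[[0,-35,0],0],[[-15,-10,-20],0],[[-15,0,-30],0],[[-16,0,-36],0],[[-16,0,-36],0],[[-16,0,-36],0]], hand=60)

```text
t: 5.43
position: [0.4888, 0.1268, 0.1589]
orientation: [-1.539, 0.197, -0.231]
wrist_force: [0.8, -0.7, 0.6]
width: 0.596
```

```bash
python3 go.py .45 .063 .14
```

```text
t5.43 p [0.4888 0.1268 0.1589] w0.596 F [ 0.8 -0.7  0.6]
tool delta mm [-20.5  16.8 -72.3] norm 77 rows>=1.8
```

Request:
carry_out(commands=[[[-10,10,-36],0],[[-8,7,-30],0],[[0,0,0],0],[[0,0,0],0]])

```text
t: 5.77
position: [0.4462, 0.0611, 0.1389]
orientation: [-1.538, 0.201, -0.232]
wrist_force: [0.5, 0.2, 0.6]
width: 0.603
```

```bash
python3 go.py .45 .063 .14;python3 -c "
from h import *
p,R,s=pose();print(R.round(4), s['qpos'])"; python3 look.py w5
```

```text
t5.77 p [0.4462 0.0611 0.1389] w0.603 F [0.5 0.2 0.6]
tool delta mm [ 3.2 -1.   2.9] norm 4 rows>=0.1
[[ 0.9617  0.0227  0.273 ]
 [-0.2735  0.0193  0.9617]
 [ 0.0166 -0.9996  0.0248]] [-0.59771997  0.15497082  0.36115804  2.21177178 -0.0985579   0.76040379
  1.12329886]
TCP px [323. 264.]
```

View pics/w5.png

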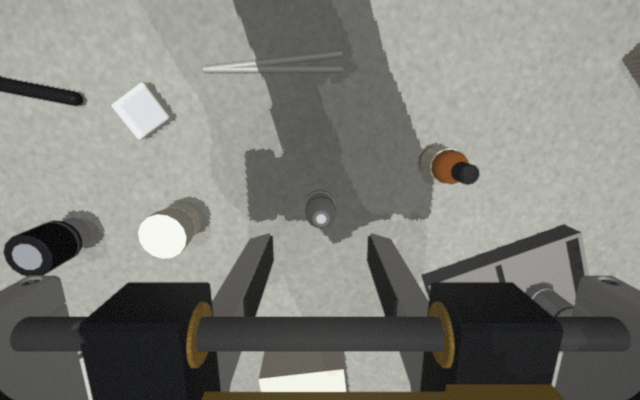

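```bash
python3 - <<'E'
from h import *
c=loadc('w5');print(onplane(c,320.5,217,.048), onplane(c,165,236,.05), onplane(c,28,257,.058))
E
python3 go.py .45 .063 .039
```

```text
[0.44916305 0.06136326 0.048     ] [ 0.42834632 -0.06455826  0.05      ] [ 0.41235818 -0.17015199  0.058     ]
t5.82 p [0.4461 0.061  0.1388] w0.597 F [ 0.4 -1.4 -0.7]
tool delta mm [ 1.6 99.8  0.5] norm 100 rows>=2.4
```

Request:
carry_out(commands=[[[2,35,0],0],[[0,35,0],0],[[0,28,0],0],[[0,4,0],0],[[0,0,0],0]])

```text
t: 6.23
position: [0.456, 0.0671, 0.0353]
orientation: [-1.535, 0.193, -0.234]
wrist_force: [0.5, -0.7, 0.6]
width: 0.598
```

```bash
python3 go.py .4495 .062 .036
```

```text
t6.23 p [0.456  0.0671 0.0353] w0.598 F [ 0.5 -0.7  0.6]
tool delta mm [-4.8 -1.  -6.6] norm 8 rows>=0.2
```

Request:
carry_out(commands=[[[-5,0,-6],0],[[0,0,0],0]])

```text
t: 6.4
position: [0.4499, 0.0631, 0.0361]
orientation: [-1.535, 0.192, -0.232]
wrist_force: [0.5, -0.5, -0.2]
width: 0.595
```

```bash
python3 go.py .4495 .062 .036
```

```text
t6.40 p [0.4499 0.0631 0.0361] w0.595 F [ 0.5 -0.5 -0.2]
tool delta mm [-0.   0.1 -1.2] norm 1 rows>=0.0
```

Request:
carry_out(commands=[[[0,0,-1],0],[[0,0,0],0],[[0,0,0],0],[[0,0,0],0]], hand=0)

```text
t: 6.73
position: [0.4517, 0.063, 0.0402]
orientation: [-1.531, 0.188, -0.236]
wrist_force: [-0.3, 1.2, -0.6]
width: 0.35
```

```bash
python3 go.py .6123 .182 .14
```

```text
t6.73 p [0.4517 0.063  0.0402] w0.350 F [-0.3  1.2 -0.6]
tool delta mm [125.5 -91.2 160.8] norm 223 rows>=5.4
```

Request:
carry_out(commands=[[[-1,3,0],0],[[-0.5,1,0],0]])

```text
t: 6.9
position: [0.4518, 0.0635, 0.0378]
orientation: [-1.53, 0.186, -0.239]
wrist_force: [-8.4, -6.5, 36.6]
width: 0.278
```

```bash
python3 go.py .6123 .182 .14
```

```text
t6.90 p [0.4518 0.0635 0.0378] w0.278 F [-8.4 -6.5 36.6]
tool delta mm [125.7 -93.  160.7] norm 224 rows>=5.4
```

Request:
carry_out(commands=[[[0,-30,0],0],[[0,-35,0],0],[[10,-25,12],0],[[24,0,32],0],[[24,0,32],0],[[24,0,32],0],[[24,0,32],0],[[14,0,16],0]])

```text
t: 7.57
position: [0.6069, 0.1807, 0.1405]
orientation: [-1.527, 0.192, -0.24]
wrist_force: [-1.5, 0.1, -0.9]
width: 0.28
```

```bash
python3 go.py .6123 .182 .06
```

```text
t7.57 p [0.6069 0.1807 0.1405] w0.280 F [-1.5  0.1 -0.9]
tool delta mm [ 2.7 80.7 -0.2] norm 81 rows>=1.9
```

Request:
carry_out(commands=[[[0,20,-3],0],[[0,30,-2],0],[[0,27,0],0],[[0,5,0],0]])

```text
t: 7.9
position: [0.6142, 0.1845, 0.0562]
orientation: [-1.524, 0.183, -0.24]
wrist_force: [-1.6, -0.2, -1.6]
width: 0.281
```

```bash
python3 go.py .6123 .182 .045;  python3 look.py w6
```

```text
t7.90 p [0.6142 0.1845 0.0562] w0.281 F [-1.6 -0.2 -1.6]
tool delta mm [-1.5 11.  -3.4] norm 12 rows>=0.3
TCP px [323. 264.]
```

View pics/w6.png

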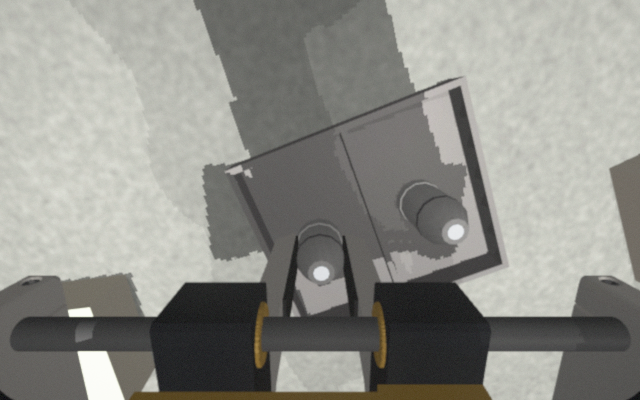

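Request:
carry_out(commands=[[[-1,6,-2],0],[[-1,5,-1],0],[[-1,3,0],0]])

```text
t: 8.2
position: [0.612, 0.1823, 0.0445]
orientation: [-1.523, 0.183, -0.242]
wrist_force: [-0.2, -0.4, -0.3]
width: 0.279
```

```bash
python3 go.py .6123 .182 .042
```

```text
t8.20 p [0.612  0.1823 0.0445] w0.279 F [-0.2 -0.4 -0.3]
tool delta mm [ 0.3  2.5 -0.4] norm 3 rows>=0.1
```

Request:
carry_out(commands=[[[-0.5,4,0],0]])

```text
t: 8.28
position: [0.6123, 0.1827, 0.0416]
orientation: [-1.522, 0.182, -0.244]
wrist_force: [-6.2, -4.9, 46.5]
width: 0.277
```

```bash
python3 go.py .6123 .182 .042
```

```text
t8.28 p [0.6123 0.1827 0.0416] w0.277 F [-6.2 -4.9 46.5]
tool delta mm [ 0.2 -0.4 -0.7] norm 1 rows>=0.0
```

On the floor (contact at the expected height). Open.

Request:
carry_out(commands=[[[0,0,0],0],[[0,0,0],0],[[0,0,0],0]], hand=42)

```text
t: 8.53
position: [0.6135, 0.1831, 0.044]
orientation: [-1.519, 0.179, -0.247]
wrist_force: [0.3, 0.3, -0.1]
width: 0.415
```

Request:
carry_out(commands=[[[0,-30,0],0],[[0,-35,0],0],[[0,-35,0],0],[[0,0,0],0]])

```text
t: 8.87
position: [0.6078, 0.1792, 0.1471]
orientation: [-1.521, 0.181, -0.245]
wrist_force: [1.9, 0.9, 1.0]
width: 0.422
```

```bash
python3 go.py .4285 -.065 .16;  python3 -c "
from h import *
p,R,s=pose();print(R.round(4), s['qpos'])"; python3 look.py w7
```

```text
t8.87 p [0.6078 0.1792 0.1471] w0.422 F [1.9 0.9 1. ]
tool delta mm [-106.1  -29.2 -282.6] norm 303 rows>=7.3
[[ 0.9621  0.0461  0.2688]
 [-0.2704  0.0331  0.9622]
 [ 0.0354 -0.9984  0.0443]] [-0.64296864  0.42378674  0.33893657  1.83280421 -0.20244245  0.86173361
  1.0904784 ]
TCP px [323. 264.]
```

View pics/w7.png

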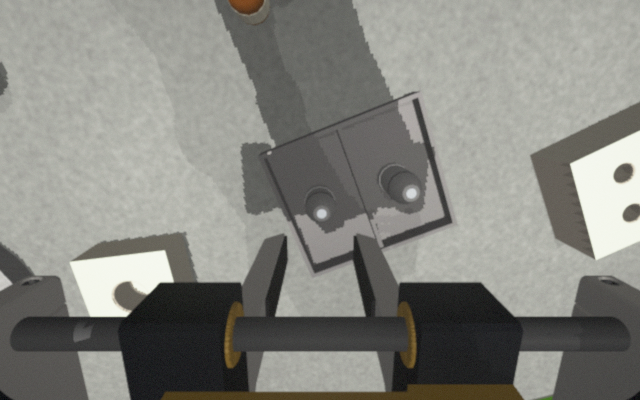

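```bash
python3 - <<'E'
from h import *
p,R,s=pose(); tgt=np.array([.4125,-.1695,.165]); n=10
d=(tgt-p)/n*1000
for i in range(n):
    a=-.115*min(i,8); print(i,((R@Ro.from_rotvec([0,a,0]).as_matrix()).T@d).round(1))
E
```

```text
0 [ -9.2  -4.  -38.7]
1 [-13.6  -4.  -37.4]
2 [-17.8  -4.  -35.6]
3 [-21.8  -4.  -33.3]
4 [-25.4  -4.  -30.6]
5 [-28.8  -4.  -27.5]
6 [-31.7  -4.  -24. ]
7 [-34.3  -4.  -20.2]
8 [-36.4  -4.  -16.1]
9 [-36.4  -4.  -16.1]
```

Request:
carry_out(commands=[[[-9,-4,-38],-0.115],[[-13,-4,-37],-0.115],[[-18,-4,-35],-0.115],[[-22,-4,-33],-0.115],[[-25,-4,-30],-0.115],[[-29,-4,-27],-0.115],[[-31,-4,-24],-0.115],[[-34,-4,-20],-0.115]], hand=70)

```text
t: 9.58
position: [0.4565, -0.0888, 0.1563]
orientation: [-1.489, -0.56, 0.475]
wrist_force: [0.4, -0.8, 0.3]
width: 0.699
```

```bash
python3 go.py .4125 -.1695 .16;  python3 -c "
from h import *
p,R,s=pose();print(R.round(4), s['qpos'])"
```

```text
t9.58 p [ 0.4565 -0.0888  0.1563] w0.699 F [ 0.4 -0.8  0.3]
tool delta mm [-84.   -8.5 -36.5] norm 92 rows>=2.2
[[ 7.869e-01  4.460e-02 -6.154e-01]
 [ 6.144e-01  3.500e-02  7.882e-01]
 [ 5.670e-02 -9.984e-01  1.000e-04]] [-0.17289165  0.14419085  0.27978998  2.17085884 -0.11101052  0.79430471
  2.41339525]
```

Request:
carry_out(commands=[[[0,0,0],0.124],[[0,0,0],0.124],[[0,0,0],0.124],[[0,0,0],0.124],[[0,0,0],0.124],[[0,0,0],0.124],[[0,0,0],0.124],[[0,0,0],0.124]])

```text
t: 10.25
position: [0.4494, -0.0977, 0.153]
orientation: [-1.517, 0.21, -0.267]
wrist_force: [0.3, -0.0, -0.2]
width: 0.703
```

Request:
carry_out(commands=[[[0,0,0],0.124],[[0,0,0],0.124],[[0,0,0],0.124],[[0,0,0],0.124],[[0,0,0],0.124],[[0,0,0],0.124],[[0,0,0],0.124],[[0,0,0],0.124]])

```text
t: 10.92
position: [0.447, -0.0969, 0.1488]
orientation: [-1.271, 0.995, -1.012]
wrist_force: [-0.2, -0.8, -0.3]
width: 0.701
```

Request:
carry_out(commands=[[[0,0,0],0.124],[[0,0,0],0.124],[[0,0,0],0.124],[[0,0,0],0.124],[[0,0,0],0.124],[[0,0,0],0.124],[[0,0,0],0.124],[[0,0,0],0.124]])

```text
t: 11.58
position: [0.4447, -0.0962, 0.1448]
orientation: [-0.718, 1.727, -1.697]
wrist_force: [-0.2, 0.2, -0.2]
width: 0.698
```

```bash
python3 go.py .4125 -.1695 .16;  python3 -c "
from h import *
p,R,s=pose();print(R.round(4), s['qpos'])"
```

```text
t11.58 p [ 0.4447 -0.0962  0.1448] w0.698 F [-0.2  0.2 -0.2]
tool delta mm [ 75.2 -18.8  25.3] norm 82 rows>=2.0
[[-0.6694  0.0354  0.742 ]
 [-0.7413  0.0331 -0.6704]
 [-0.0483 -0.9988  0.0041]] [-0.51231653  0.17247028  0.68328732  2.21174048 -0.21037651  0.77688008
 -0.42364118]
```

Request:
carry_out(commands=[[[37,-9,12],0],[[37,-8,12],0],[[0,0,0],0],[[0,0,0],0]])

```text
t: 11.92
position: [0.4107, -0.1682, 0.157]
orientation: [-0.712, 1.735, -1.705]
wrist_force: [-0.0, 0.7, -0.1]
width: 0.7
```

```bash
python3 go.py .4125 -.1695 .16;  python3 look.py w8
```

```text
t11.92 p [ 0.4107 -0.1682  0.157 ] w0.700 F [-0.   0.7 -0.1]
tool delta mm [-0.4 -3.   2.2] norm 4 rows>=0.1
TCP px [321. 258.]
```

View pics/w8.png

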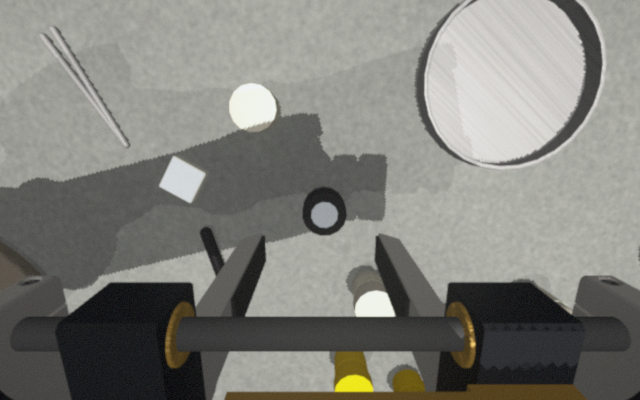

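```bash
python3 - <<'E'
from h import *
c=loadc('w8');im=cv2.imread('pics/w8.png');g=cv2.cvtColor(im,cv2.COLOR_BGR2GRAY)
w=g[180:245,298:350]
n,l,st,ce=cv2.connectedComponentsWithStats((w<60).astype(np.uint8));print(st,ce)
n2,l2,st2,ce2=cv2.connectedComponentsWithStats((w[22:50,14:40]>90).astype(np.uint8));k=1+np.argmax(st2[1:,4]);print(st2[k],ce2[k]+[312,202])
print(onplane(c,*(ce2[k]+[312,202]),.058),'potB',onplane(c,374,303,.05),'potA',onplane(c,253,106,.05))
E
python3 go.py .4125 -.1695 .046
```

```text
[[   0    0   52   65 2366]
 [   5    7   43   48 1014]] [[25.44928149 33.60566357]
 [25.6183432  28.25345168]]
[  0   0  26  26 562] [324.22953737 214.49644128]
[ 0.41219721 -0.1709606   0.058     ] potB [ 0.38746672 -0.26597001  0.05      ] potA [ 0.42992412 -0.06693676  0.05      ]
t11.97 p [ 0.4106 -0.1683  0.157 ] w0.698 F [-0.7  0.1  1.1]
tool delta mm [  4.7 110.9   1.9] norm 111 rows>=2.7
```

Request:
carry_out(commands=[[[4,33,2],0],[[0,33,0],0],[[0,30,0],0],[[0,10,0],0],[[0,0,0],0]])

```text
t: 12.38
position: [0.416, -0.1664, 0.0464]
orientation: [-0.712, 1.729, -1.703]
wrist_force: [-0.8, -0.1, -0.1]
width: 0.698
```

```bash
python3 go.py .4125 -.170 .046
```

```text
t12.38 p [ 0.416  -0.1664  0.0464] w0.698 F [-0.8 -0.1 -0.1]
tool delta mm [ 5.   0.2 -0.1] norm 5 rows>=0.1
```

Request:
carry_out(commands=[[[4,0,0],0],[[0,0,0],0]])

```text
t: 12.55
position: [0.4126, -0.1688, 0.0456]
orientation: [-0.715, 1.73, -1.701]
wrist_force: [0.0, 0.6, -1.0]
width: 0.702
```

```bash
python3 go.py .4125 -.170 .046; python3 look.py w9
```

```text
t12.55 p [ 0.4126 -0.1688  0.0456] w0.702 F [ 0.   0.6 -1. ]
tool delta mm [ 0.9 -0.4  0.7] norm 1 rows>=0.0
TCP px [321. 258.]
```

View pics/w9.png

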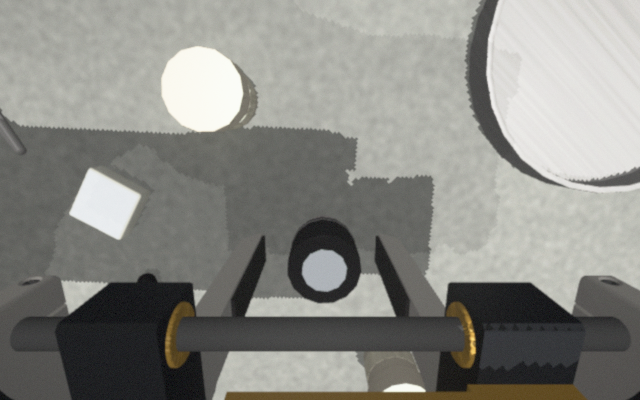

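Eyepiece disc at about (324,270), centred between the open fingers. Close.

Request:
carry_out(commands=[[[0.5,0,0.5],0],[[0,0,0],0],[[0,0,0],0],[[0,0,0],0],[[0,0,0],0]], hand=0)

```text
t: 13.02
position: [0.4156, -0.169, 0.0491]
orientation: [-0.709, 1.724, -1.701]
wrist_force: [-0.4, -0.6, -1.6]
width: 0.397
```

```bash
python3 go.py .645 -.006 .12; python3 -c "
from h import *
p,R,s=pose();print(R.round(4))"; python3 look.py w10
```

```text
t13.02 p [ 0.4156 -0.169   0.0491] w0.397 F [-0.4 -0.6 -1.6]
tool delta mm [-278.2  -55.9   60.6] norm 290 rows>=7.0
[[-0.6717  0.0419  0.7397]
 [-0.739   0.0323 -0.6729]
 [-0.0521 -0.9986  0.0093]]
TCP px [321. 258.]
```

Request:
carry_out(commands=[[[0,-30,0],0],[[0,-35,0],0],[[-35,-5,8],0],[[-40,0,9],0],[[-40,0,9],0],[[-40,0,9],0],[[-40,0,9],0],[[-38,0,8],0]])

```text
t: 13.73
position: [0.6073, -0.035, 0.1365]
orientation: [-0.698, 1.736, -1.705]
wrist_force: [0.9, -0.6, -1.9]
width: 0.397
```

```bash
python3 go.py .645 -.006 .12
```

```text
t13.73 p [ 0.6073 -0.035   0.1365] w0.397 F [ 0.9 -0.6 -1.9]
tool delta mm [-45.9  19.1   7.6] norm 50 rows>=1.2
```

Request:
carry_out(commands=[[[-35,4,6],0],[[0,2,0],0],[[0,0,0],0],[[0,0,0],0]])

```text
t: 14.07
position: [0.6427, -0.0036, 0.1309]
orientation: [-0.705, 1.729, -1.698]
wrist_force: [-0.7, -0.4, -2.0]
width: 0.396
```

```bash
python3 go.py .645 -.006 .12; python3 look.py w11;python3 -c "
from h import *
cv2.imwrite('pics/top11.png',cv2.resize(bot.get_image('top')[90:190,240:370],None,fx=5,fy=5)); im=bot.get_image('scene');cv2.imwrite('pics/s11f.png',im);cv2.imwrite('pics/s11.png',cv2.resize(im[170:280,200:330],None,fx=5,fy=5))"
```

```text
t14.07 p [ 0.6427 -0.0036  0.1309] w0.396 F [-0.7 -0.4 -2. ]
tool delta mm [ 0.9 10.9  3.2] norm 11 rows>=0.3
TCP px [321. 258.]
```

View pics/w11.png

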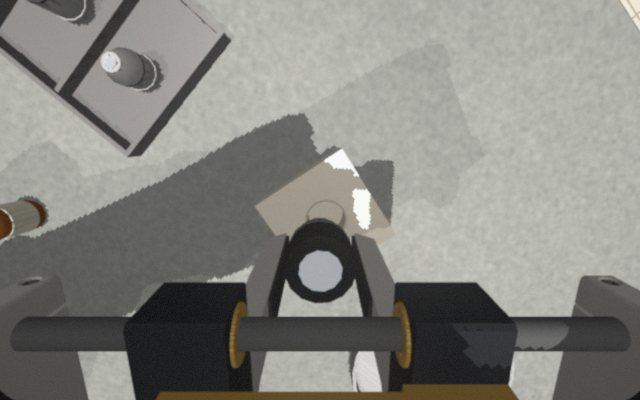

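View pics/s11.png

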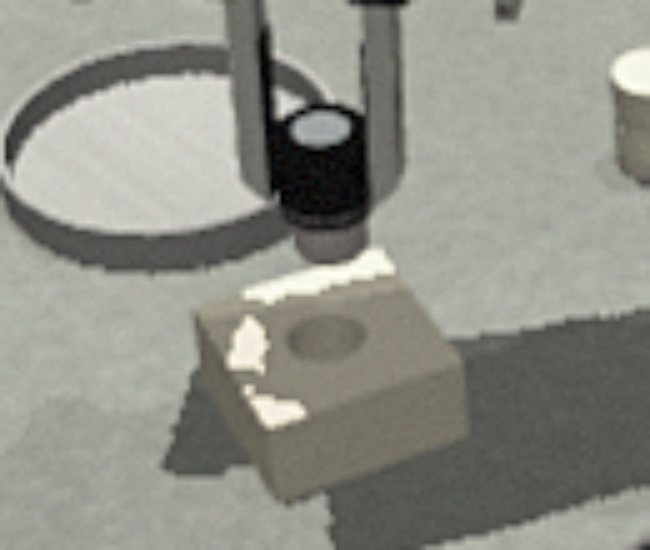

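```bash
python3 - <<'E'
from h import *
cs=bot.camera_model('scene');cw=loadc('w11');im=cv2.imread('pics/s11f.png');g=cv2.cvtColor(im,cv2.COLOR_BGR2GRAY)
w=g[190:203,255:273];n,l,st,ce=cv2.connectedComponentsWithStats((w>120).astype(np.uint8));k=1+np.argmax(st[1:,4]);ds=ce[k]+[255,190];print(st[k],ds)
iw=cv2.imread('pics/w11.png');gw=cv2.cvtColor(iw,cv2.COLOR_BGR2GRAY)
w=gw[245:300,293:350];n,l,st,ce=cv2.connectedComponentsWithStats((w>100).astype(np.uint8));k=1+np.argmax(st[1:,4]);dw=ce[k]+[293,245];print(st[k],dw)
o1,d1=ray(cs,*ds);o2,d2=ray(cw,*dw)
A=np.c_[d1,-d2];ab=np.linalg.lstsq(A,o2-o1,rcond=None)[0];a=o1+d1*ab[0];b=o2+d2*ab[1];print('top disc',a.round(4),b.round(4))
print('bore scene',onplane(cs,265.4,237.6,.04))
p,R,s=pose();print(p, 'disc scene at z',onplane(cs,*ds,.142))
cv2.imwrite('pics/c11.png',cv2.resize(iw[140:260,240:410],None,fx=4.5,fy=4.5,interpolation=cv2.INTER_CUBIC))
cv2.imwrite('pics/s11b.png',cv2.resize(im[185:260,235:300],None,fx=8,fy=8,interpolation=cv2.INTER_CUBIC))
E
```

```text
[ 4  2 11  7 62] [263.80645161 195.22580645]
[   5    5   45   42 1437] [320.04036186 270.66875435]
top disc [ 0.642  -0.0055  0.1419] [ 0.6405 -0.0049  0.1422]
bore scene [ 0.64725802 -0.00521376  0.04      ]
[ 0.64199918 -0.00514589  0.131465  ] disc scene at z [ 0.64205413 -0.00546886  0.142     ]
```

View pics/c11.png

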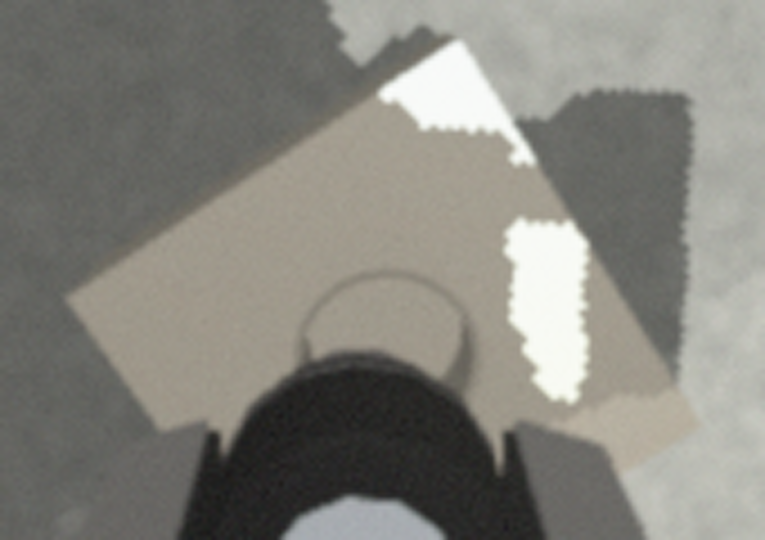

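View pics/s11b.png

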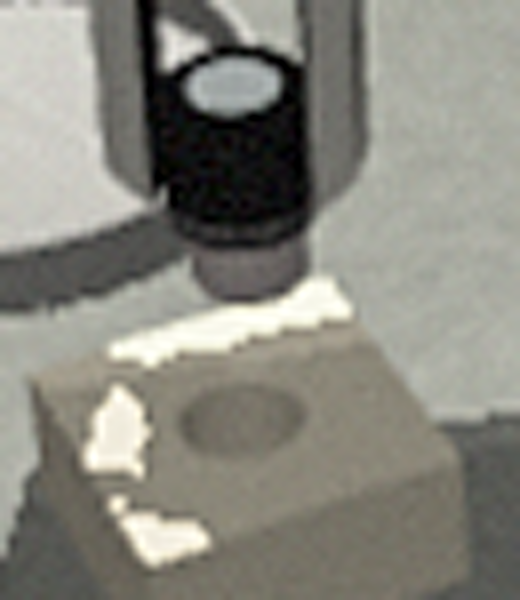

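View pics/top11.png

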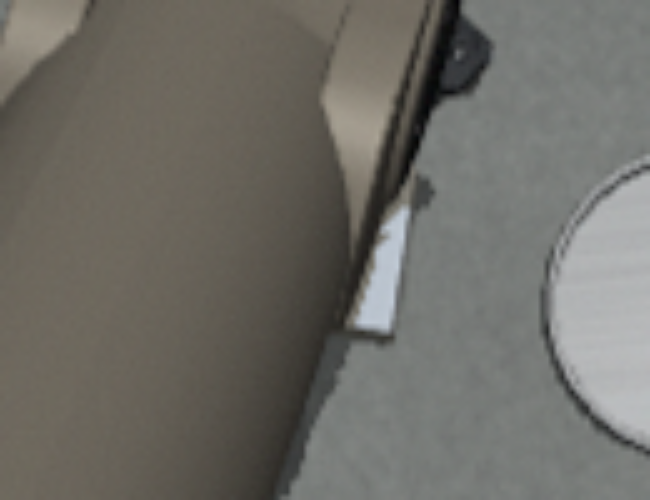

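```bash
python3 - <<'E'
from h import *
from scipy.optimize import least_squares
cs=bot.camera_model('scene');cw=loadc('w11')
a=np.linspace(0,2*np.pi,200)
def ext(c,x,y,r,z): return np.array([proj(c,[x+r*np.cos(t),y+r*np.sin(t),z]) for t in a])
obs=np.array([240+302/4.5,240+475/4.5,140+272/4.5])
f=lambda q:(lambda P:np.array([P[:,0].min(),P[:,0].max(),P[:,1].min()])-obs)(ext(cw,*q,.01575,.04))
r=least_squares(f,[.645,-.006]);print('bore wrist',r.x,r.fun)
obs2=np.array([235+181/8,235+304/8,185+383/8,185+460/8])
f=lambda q:(lambda P:np.array([P[:,0].min(),P[:,0].max(),P[:,1].min(),P[:,1].max()])-obs2)(ext(cs,*q,.01575,.04))
r=least_squares(f,[.645,-.006]);print('bore scene',r.x,r.fun)
# eyepiece foot in scene
ax=np.array([.642,-.0055])
for z in (.142,.106,.088,.084):
    P=ext(cs,*ax,.015 if z<.1 else .019,z) ;print(z,((P.min(0)-[235,185])*8).round(),((P.max(0)-[235,185])*8).round())
E
```

```text
bore wrist [ 0.64484724 -0.00843425] [ 0.00852363 -0.00853044 -0.00021171]
bore scene [ 0.64740751 -0.00527396] [-0.1225047   0.12265901 -0.19144112  0.17663887]
0.142 [150.  37.] [310. 128.]
0.106 [163. 157.] [320. 250.]
0.088 [186. 225.] [308. 299.]
0.084 [187. 238.] [309. 312.]
```

```bash
python3 go.py .6468 -.0069 .094
```

```text
t14.22 p [ 0.642  -0.0051  0.1315] w0.395 F [-0.1 -0.1 -1.9]
tool delta mm [ 0.1 37.5  4.5] norm 38 rows>=0.9
```

Request:
carry_out(commands=[[[0,16,3],0],[[0,14,2],0],[[0,5,0],0],[[0,0,0],0]])

```text
t: 14.55
position: [0.6461, -0.0099, 0.0944]
orientation: [-0.699, 1.733, -1.701]
wrist_force: [-0.4, -0.3, -1.8]
width: 0.394
```

```bash
python3 go.py .6468 -.0069 .094
```

```text
t14.55 p [ 0.6461 -0.0099  0.0944] w0.394 F [-0.4 -0.3 -1.8]
tool delta mm [-2.6  0.6 -1.5] norm 3 rows>=0.1
```

Request:
carry_out(commands=[[[-3,0,-1],0],[[0,0,0],0]])

```text
t: 14.72
position: [0.6468, -0.0077, 0.0937]
orientation: [-0.7, 1.735, -1.702]
wrist_force: [0.2, 1.3, -1.8]
width: 0.399
```

```bash
python3 go.py .6468 -.0069 .094; python3 look.py w12; python3 - <<'E'
from h import *
p,R,s=pose(); print(p,R[:,1].round(4))
im=bot.get_image('scene');cv2.imwrite('pics/s12f.png',im)
a=cv2.resize(im[195:270,235:300],None,fx=8,fy=8,interpolation=cv2.INTER_CUBIC);cv2.imwrite('pics/s12.png',a)
iw=cv2.imread('pics/w12.png');cv2.imwrite('pics/c12.png',cv2.resize(iw[140:300,240:410],None,fx=3.6,fy=3.6,interpolation=cv2.INTER_CUBIC))
E
```

```text
t14.72 p [ 0.6468 -0.0077  0.0937] w0.399 F [ 0.2  1.3 -1.8]
tool delta mm [-0.6 -0.3 -0.5] norm 1 rows>=0.0
TCP px [321. 258.]
[ 0.64672446 -0.00808112  0.09387095] [ 0.0421  0.037  -0.9984]
```

View pics/c12.png

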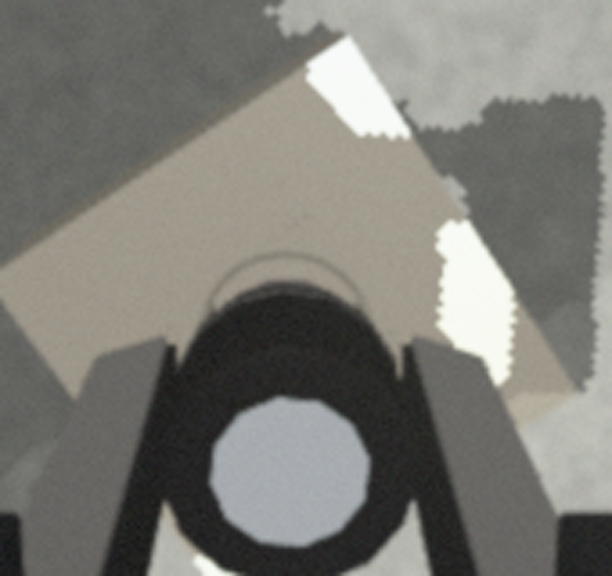

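View pics/s12.png

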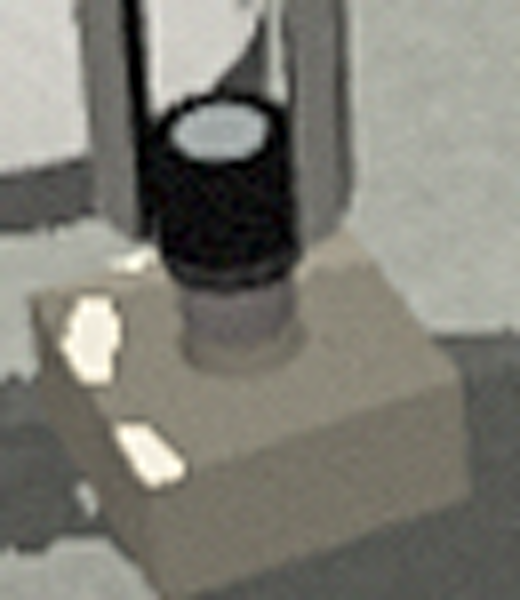

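```bash
python3 - <<'E'
from h import *
from scipy.optimize import least_squares
cs=bot.camera_model('scene');cw=loadc('w12')
a=np.linspace(0,2*np.pi,200)
def ext(c,x,y,r,z): return np.array([proj(c,[x+r*np.cos(t),y+r*np.sin(t),z]) for t in a])
obs=np.array([240+208/3.6,240+366/3.6,140+253/3.6])
f=lambda q:((lambda P:np.array([(P[:,0].min()+P[:,0].max()),P[:,1].min()]))(ext(cw,*q,.01575,.04))-[obs[0]+obs[1],obs[2]])
r=least_squares(f,[.645,-.006]);print('bore wrist',r.x,r.fun)
im=cv2.imread('pics/s12f.png');g=cv2.cvtColor(im,cv2.COLOR_BGR2GRAY)
w=g[205:218,254:272];n,l,st,ce=cv2.connectedComponentsWithStats((w>110).astype(np.uint8));k=1+np.argmax(st[1:,4]);ds=ce[k]+[254,205];print(ds)
iw=cv2.imread('pics/w12.png');gw=cv2.cvtColor(iw,cv2.COLOR_BGR2GRAY)
w=gw[245:300,293:350];n,l,st,ce=cv2.connectedComponentsWithStats((w>100).astype(np.uint8));k=1+np.argmax(st[1:,4]);dw=ce[k]+[293,245];print(dw)
z=.0938+.011
X=onplane(cs,*ds,z);W=onplane(cw,*dw,z);print('disc scene',X,'wrist',W)
for nm,q in(('scene',X),):
  P=ext(cs,q[0],q[1],.0115,z-.058);print('foot crop',((P.min(0)-[235,195])*8).round(),((P.max(0)-[235,195])*8).round())
  P=ext(cs,q[0],q[1],.015,z-.054);print('barrel crop',((P.min(0)-[235,195])*8).round(),((P.max(0)-[235,195])*8).round())
E
```

```text
bore wrist [ 0.64507396 -0.00844874] [0. 0.]
[262.12307692 211.01538462]
[320.02501737 270.69006254]
disc scene [ 0.64705207 -0.00880912  0.1048    ] wrist [ 0.64447178 -0.00905102  0.1048    ]
foot crop [189. 284.] [280. 342.]
barrel crop [173. 263.] [293. 338.]
```

Request:
carry_out(commands=[[[-2,5,0],0],[[0,5,0],0],[[0,3,0],0]])

```text
t: 15.07
position: [0.6497, -0.0056, 0.0835]
orientation: [-0.697, 1.734, -1.7]
wrist_force: [-19.7, 2.6, 45.4]
width: 0.393
```

```bash
python3 go.py .6470 -.0066 .075; python3 look.py w13; python3 - <<'E'
from h import *
im=bot.get_image('scene');cv2.imwrite('pics/s13f.png',im)
a=cv2.resize(im[195:270,235:300],None,fx=8,fy=8,interpolation=cv2.INTER_CUBIC);cv2.imwrite('pics/s13.png',a)
E
```

```text
t15.07 p [ 0.6497 -0.0056  0.0835] w0.393 F [-19.7   2.6  45.4]
tool delta mm [ 3.1  8.3 -1.3] norm 9 rows>=0.2
TCP px [321. 258.]
```

View pics/s13.png

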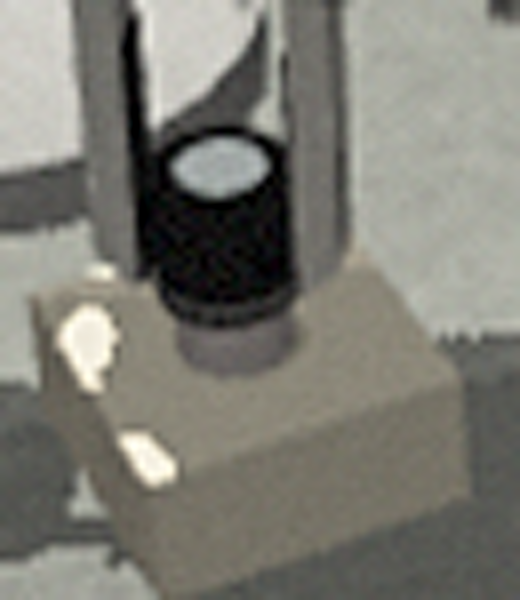

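Request:
carry_out(commands=[[[1,-3,-2],0],[[0.5,0,-0.5],0]])

```text
t: 15.33
position: [0.6469, -0.0046, 0.0867]
orientation: [-0.696, 1.734, -1.699]
wrist_force: [0.7, 0.2, -0.6]
width: 0.393
```

```bash
python3 go.py .6465 -.0055 .075
```

```text
t15.33 p [ 0.6469 -0.0046  0.0867] w0.393 F [ 0.7  0.2 -0.6]
tool delta mm [ 1.6 11.6  0.2] norm 12 rows>=0.3
```

Request:
carry_out(commands=[[[1.5,4,0],0],[[0.3,4,0],0]])

```text
t: 15.5
position: [0.6467, -0.0056, 0.0787]
orientation: [-0.694, 1.732, -1.699]
wrist_force: [0.3, -1.7, -0.6]
width: 0.394
```

```bash
python3 go.py .6465 -.0055 .075
```

```text
t15.50 p [ 0.6467 -0.0056  0.0787] w0.394 F [ 0.3 -1.7 -0.6]
tool delta mm [ 0.3  3.7 -0.3] norm 4 rows>=0.1
```

Request:
carry_out(commands=[[[0.3,4,0],0],[[0.3,4,0],0]])

```text
t: 15.67
position: [0.6466, -0.0059, 0.0692]
orientation: [-0.694, 1.732, -1.7]
wrist_force: [1.5, -0.8, -1.6]
width: 0.397
```

```bash
python3 go.py .6465 -.0055 .065
```

```text
t15.67 p [ 0.6466 -0.0059  0.0692] w0.397 F [ 1.5 -0.8 -1.6]
tool delta mm [ 0.1  4.2 -0.4] norm 4 rows>=0.1
```

Request:
carry_out(commands=[[[0.2,4,0],0],[[0,2,0],0]])

```text
t: 15.83
position: [0.6475, -0.0054, 0.0636]
orientation: [-0.693, 1.733, -1.698]
wrist_force: [-16.5, 3.3, 46.3]
width: 0.399
```

```bash
python3 go.py .6465 -.0055 .065
```

```text
t15.83 p [ 0.6475 -0.0054  0.0636] w0.399 F [-16.5   3.3  46.3]
tool delta mm [ 0.7 -1.5 -0.6] norm 2 rows>=0.0
```

Request:
carry_out(commands=[[[0,0,0],0],[[0,0,0],0],[[0,0,0],0]], hand=65)

```text
t: 16.08
position: [0.6475, -0.005, 0.0628]
orientation: [-0.693, 1.733, -1.697]
wrist_force: [0.0, -0.1, 0.0]
width: 0.572
```

Request:
carry_out(commands=[[[0,-30,0],0],[[0,-35,0],0],[[0,-25,0],0],[[0,0,0],0]])

```text
t: 16.42
position: [0.6413, -0.0093, 0.1522]
orientation: [-0.7, 1.737, -1.699]
wrist_force: [0.6, -0.3, -0.5]
width: 0.647
```

```bash
python3 go.py .4295 -.066 .16; python3 look.py w14; python3 - <<'E'
from h import *
p,R,s=pose(); print(R.round(4),s['qpos'])
im=bot.get_image('scene');cv2.imwrite('pics/s14f.png',im)
a=cv2.resize(im[195:270,235:300],None,fx=8,fy=8,interpolation=cv2.INTER_CUBIC);cv2.imwrite('pics/s14.png',a)
cs=bot.camera_model('scene');print((proj(cs,[.6465,-.006,.076])-[235,195])*8)
E
```

```text
t16.42 p [ 0.6413 -0.0093  0.1522] w0.647 F [ 0.6 -0.3 -0.5]
tool delta mm [ 184.8  -18.8 -116.8] norm 219 rows>=5.3
TCP px [321. 258.]
[[-0.6782  0.0398  0.7338]
 [-0.7327  0.0399 -0.6794]
 [-0.0563 -0.9984  0.0021]] [-0.54337295  0.49276788  0.64141231  1.8143963  -0.41576534  0.92383722
 -0.46048881]
[233.67299424 225.95722846]
```

View pics/s14.png

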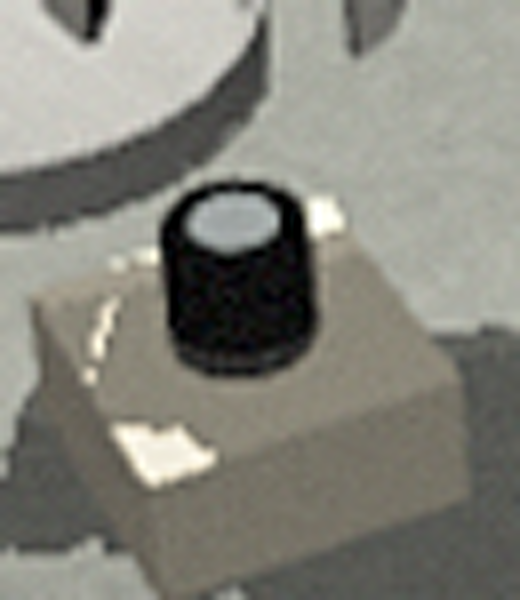

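View pics/w14.png

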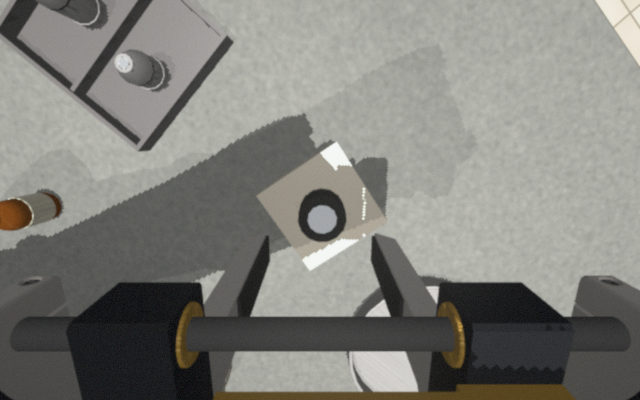

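Request:
carry_out(commands=[[[35,-3,-22],0],[[35,-3,-22],0],[[35,-3,-22],0],[[35,-3,-22],0],[[35,-3,-22],0],[[8,0,-5],0],[[0,0,0],0]])

```text
t: 17.1
position: [0.4227, -0.0639, 0.1434]
orientation: [-0.722, 1.741, -1.696]
wrist_force: [1.1, 0.1, -0.1]
width: 0.651
```

```bash
python3 go.py .4295 -.066 .045; python3 look.py w15
```

```text
t17.10 p [ 0.4227 -0.0639  0.1434] w0.651 F [ 1.1  0.1 -0.1]
tool delta mm [ 1.3 98.4  7.1] norm 99 rows>=2.4
TCP px [321. 258.]
```

View pics/w15.png

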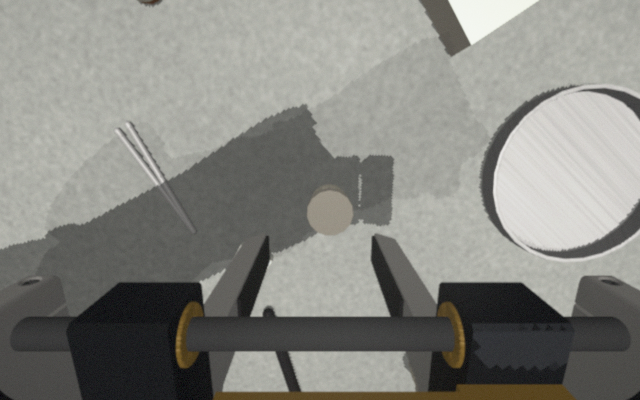

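Request:
carry_out(commands=[[[0,30,4],0],[[0,33,2],0],[[0,30,0],0],[[0,3,0],0],[[0,0,0],0]], hand=62)

```text
t: 17.57
position: [0.4371, -0.063, 0.0432]
orientation: [-0.721, 1.735, -1.696]
wrist_force: [-0.7, -0.2, 0.6]
width: 0.618
```

```bash
python3 go.py .4295 -.066 .043
```

```text
t17.57 p [ 0.4371 -0.063   0.0432] w0.618 F [-0.7 -0.2  0.6]
tool delta mm [ 7.4 -0.2 -3.6] norm 8 rows>=0.2
```

Request:
carry_out(commands=[[[7,0,-3],0],[[0,0,0],0]])

```text
t: 17.73
position: [0.4306, -0.0668, 0.0434]
orientation: [-0.723, 1.735, -1.697]
wrist_force: [-0.4, 0.7, 0.7]
width: 0.622
```

```bash
python3 go.py .4295 -.066 .042
```

```text
t17.73 p [ 0.4306 -0.0668  0.0434] w0.622 F [-0.4  0.7  0.7]
tool delta mm [ 0.2  1.4 -1.3] norm 2 rows>=0.0
```

Request:
carry_out(commands=[[[0.5,2,-1],0],[[0.3,1,0],0],[[0.3,1,0],0],[[0.3,1,0],0],[[0.3,0,0],0]], hand=0)

```text
t: 18.15
position: [0.4315, -0.0663, 0.0423]
orientation: [-0.715, 1.731, -1.694]
wrist_force: [0.2, -0.5, -0.8]
width: 0.396
```

```bash
python3 go.py .630 -.1765 .13; python3 -c "
from h import *
print(pose()[1].round(3))"
```

```text
t18.15 p [ 0.4315 -0.0663  0.0423] w0.396 F [ 0.2 -0.5 -0.8]
tool delta mm [-56.1 -84.8 221.2] norm 243 rows>=5.8
[[-0.671  0.035  0.741]
 [-0.74   0.037 -0.671]
 [-0.051 -0.999  0.001]]
```

Request:
carry_out(commands=[[[0,-30,0],0],[[0,-35,0],0],[[-8,-18,30],0],[[-10,0,40],0],[[-10,0,40],0],[[-10,0,40],0],[[-10,0,40],0],[[-8,0,30],0]])

```text
t: 18.82
position: [0.6315, -0.1702, 0.1341]
orientation: [-0.719, 1.728, -1.677]
wrist_force: [-0.3, 0.5, -1.2]
width: 0.397
```

```bash
python3 go.py .630 -.1765 .06
```

```text
t18.82 p [ 0.6315 -0.1702  0.1341] w0.397 F [-0.3  0.5 -1.2]
tool delta mm [10.1 73.6  3.2] norm 74 rows>=1.8
```

Request:
carry_out(commands=[[[7,20,-3],0],[[2,25,0],0],[[0,25,0],0],[[0,5,0],0],[[0,0,0],0]])

```text
t: 19.23
position: [0.6336, -0.1765, 0.0571]
orientation: [-0.715, 1.721, -1.682]
wrist_force: [-0.3, -0.5, -0.7]
width: 0.398
```

```bash
python3 go.py .630 -.1765 .047; python3 look.py w16
```

```text
t19.23 p [ 0.6336 -0.1765  0.0571] w0.398 F [-0.3 -0.5 -0.7]
tool delta mm [ 3.  10.  -2.8] norm 11 rows>=0.3
TCP px [321. 258.]
```

View pics/w16.png

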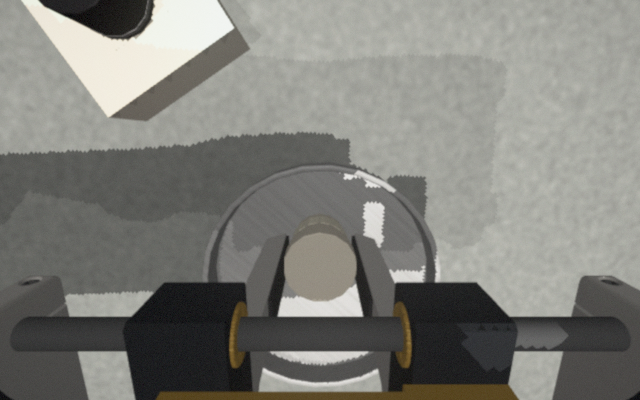

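```bash
python3 - <<'E'
from h import *
c=loadc('w16')
for px in((325,163),(205,270),(438,260),(320,385)): print(px,onplane(c,*px,.022).round(4))
print(onplane(c,320,266,.0571+.008), proj(c,[.611,-.197,.004]),proj(c,[.6336,-.1765,.014]))
E
```

```text
(325, 163) [ 0.6675 -0.1419  0.022 ]
(205, 270) [ 0.5615 -0.1421  0.022 ]
(438, 260) [ 0.6812 -0.239   0.022 ]
(320, 385) [ 0.56   -0.2585  0.022 ]
[ 0.63212196 -0.1770203   0.0651    ] [316.29611687 270.6140262 ] [320.96690187 234.36996555]
```

Request:
carry_out(commands=[[[3,5,-2],0],[[0.5,4,0],0],[[0.3,2,0],0]])

```text
t: 19.53
position: [0.6312, -0.1774, 0.0495]
orientation: [-0.711, 1.718, -1.682]
wrist_force: [0.1, 0.4, -0.6]
width: 0.396
```

```bash
python3 go.py .630 -.1765 .045
```

```text
t19.53 p [ 0.6312 -0.1774  0.0495] w0.396 F [ 0.1  0.4 -0.6]
tool delta mm [ 0.4  4.4 -1.6] norm 5 rows>=0.1
```

Request:
carry_out(commands=[[[0,4,-1],0],[[0,3,0],0]])

```text
t: 19.7
position: [0.6319, -0.1765, 0.0449]
orientation: [-0.708, 1.716, -1.682]
wrist_force: [-17.0, 7.4, 44.6]
width: 0.395
```

```bash
python3 go.py .630 -.1765 .045
```

```text
t19.70 p [ 0.6319 -0.1765  0.0449] w0.395 F [-17.    7.4  44.6]
tool delta mm [ 1.2 -0.2 -1.4] norm 2 rows>=0.0
```

Contact on dish floor; release and rise.

Request:
carry_out(commands=[[[0,0,0],0],[[0,0,0],0],[[0,0,0],0]], hand=58)

```text
t: 19.95
position: [0.6327, -0.1762, 0.0464]
orientation: [-0.705, 1.714, -1.681]
wrist_force: [-0.3, 1.2, 0.5]
width: 0.562
```

Request:
carry_out(commands=[[[0,-30,0],0],[[0,-35,0],0],[[0,-25,0],0],[[0,0,0],0]])

```text
t: 20.28
position: [0.6267, -0.1799, 0.1378]
orientation: [-0.709, 1.717, -1.681]
wrist_force: [-0.8, -0.7, -0.1]
width: 0.582
```

```bash
python3 go.py .386 -.268 .15; python3 look.py w17; python3 - <<'E'
from h import *
p,R,s=pose(); print(R.round(4),s['qpos'])
E
```

```text
t20.28 p [ 0.6267 -0.1799  0.1378] w0.582 F [-0.8 -0.7 -0.1]
tool delta mm [ 224.   -27.7 -122.1] norm 257 rows>=6.2
TCP px [321. 258.]
[[-0.6595  0.0477  0.7502]
 [-0.749   0.0436 -0.6612]
 [-0.0642 -0.9979  0.007 ]] [-0.28423794  0.54332855  0.67728063  1.79704614 -0.48865114  0.93098986
 -0.10816567]
```

View pics/w17.png

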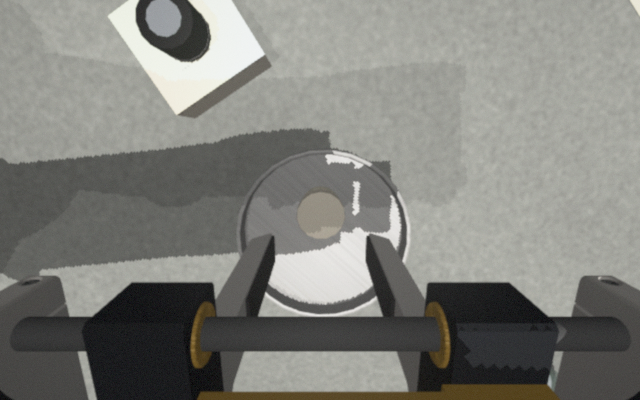

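Request:
carry_out(commands=[[[36,-4,-19],0],[[36,-4,-19],0],[[36,-4,-19],0],[[36,-4,-19],0],[[36,-4,-19],0],[[28,-2,-15],0],[[0,0,0],0],[[0,0,0],0]], hand=60)

```text
t: 21.0
position: [0.3968, -0.2618, 0.1377]
orientation: [-0.716, 1.717, -1.673]
wrist_force: [0.0, 0.7, -0.6]
width: 0.601
```

```bash
python3 go.py .386 -.268 .043; python3 look.py w18
```

```text
t21.00 p [ 0.3968 -0.2618  0.1377] w0.601 F [ 0.   0.7 -0.6]
tool delta mm [17.8 93.8 -4.5] norm 96 rows>=2.3
TCP px [321. 258.]
```

View pics/w18.png

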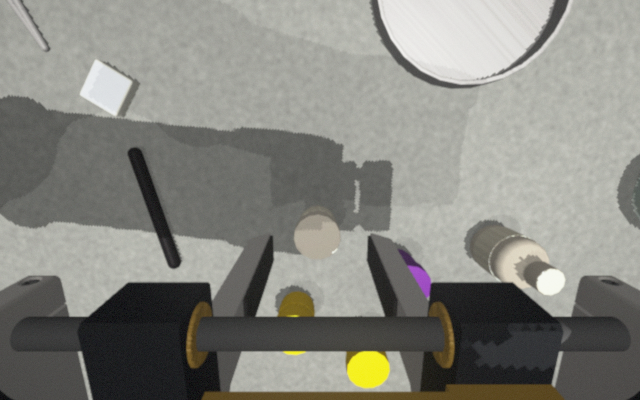

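```bash
python3 - <<'E'
from h import *
c=loadc('w18');print(onplane(c,317,237,.05),onplane(c,417,278,.05))
t=bot.camera_model('top');print('purple top',onplane(t,447,228.5,.05))
E
python3 go.py .386 -.268 .043
```

```text
[ 0.38432502 -0.27147746  0.05      ] [ 0.4240305  -0.35383694  0.05      ]
purple top [ 0.41483645 -0.35133348  0.05      ]
t21.05 p [ 0.3967 -0.2619  0.1376] w0.602 F [-1.  -1.2 -1.5]
tool delta mm [17.6 93.7 -4.4] norm 95 rows>=2.3
```

Request:
carry_out(commands=[[[19,10,-4],0],[[2,30,0],0],[[1,30,0],0],[[1,22,0],0],[[0,2,0],0]])

```text
t: 21.47
position: [0.3882, -0.2716, 0.0384]
orientation: [-0.72, 1.709, -1.672]
wrist_force: [-0.0, 0.7, -0.2]
width: 0.599
```

```bash
python3 go.py .385 -.2695 .043
```

```text
t21.47 p [ 0.3882 -0.2716  0.0384] w0.599 F [-0.   0.7 -0.2]
tool delta mm [ 0.2 -4.6 -3.8] norm 6 rows>=0.1
```

Request:
carry_out(commands=[[[0,-3,-3.5],0],[[0,0,0],0]])

```text
t: 21.63
position: [0.3851, -0.2691, 0.0406]
orientation: [-0.724, 1.712, -1.67]
wrist_force: [0.6, -0.9, 0.5]
width: 0.603
```

```bash
python3 go.py .385 -.2695 .042
```

```text
t21.63 p [ 0.3851 -0.2691  0.0406] w0.603 F [ 0.6 -0.9  0.5]
tool delta mm [ 0.3 -1.4  0.2] norm 1 rows>=0.0
```

Request:
carry_out(commands=[[[0,0,0],0],[[0,0,0],0],[[0.3,0.5,0],0],[[0.3,1,0],0],[[0.3,0,0],0]], hand=0)

```text
t: 22.05
position: [0.3877, -0.2696, 0.0434]
orientation: [-0.721, 1.705, -1.67]
wrist_force: [0.4, -0.8, -0.3]
width: 0.402
```

```bash
python3 go.py .592 -.2200 .13; python3 -c "
from h import *
print(pose()[1].round(3))"
```

```text
t22.05 p [ 0.3877 -0.2696  0.0434] w0.402 F [ 0.4 -0.8 -0.3]
tool delta mm [-175.5  -74.1  124.1] norm 227 rows>=5.5
[[-0.647  0.049  0.761]
 [-0.76   0.043 -0.649]
 [-0.065 -0.998  0.01 ]]
```

Request:
carry_out(commands=[[[0,-30,0],0],[[0,-35,0],0],[[-25,-12,16],0],[[-34,0,24],0],[[-34,0,24],0],[[-34,0,24],0],[[-34,0,24],0],[[-16,0,12],0]])

```text
t: 22.72
position: [0.594, -0.2191, 0.1415]
orientation: [-0.707, 1.708, -1.672]
wrist_force: [-0.7, 0.8, -0.7]
width: 0.4
```

```bash
python3 go.py .591 -.2215 .06
```

```text
t22.72 p [ 0.594  -0.2191  0.1415] w0.400 F [-0.7  0.8 -0.7]
tool delta mm [ 9.7 81.  -1.7] norm 82 rows>=2.0
```

Request:
carry_out(commands=[[[9,15,-2],0],[[2,28,0],0],[[1,28,0],0],[[0,5,0],0],[[0,0,0],0]])

```text
t: 23.13
position: [0.5979, -0.2198, 0.0652]
orientation: [-0.708, 1.696, -1.669]
wrist_force: [-0.1, -0.9, 0.6]
width: 0.398
```

```bash
python3 go.py .591 -.2215 .047; python3 look.py w19
```

```text
t23.13 p [ 0.5979 -0.2198  0.0652] w0.398 F [-0.1 -0.9  0.6]
tool delta mm [ 7.1 17.6 -4.5] norm 20 rows>=0.5
TCP px [322. 258.]
```

View pics/w19.png

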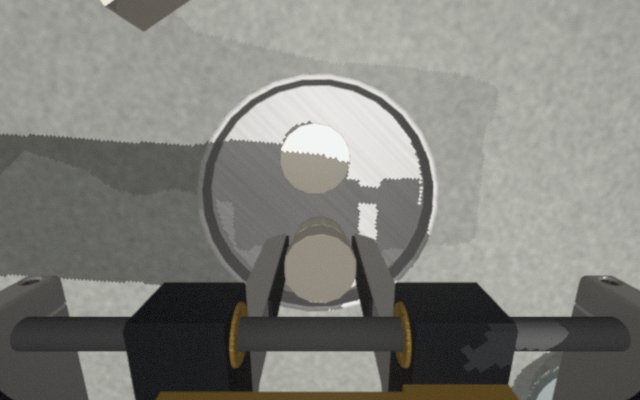

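Request:
carry_out(commands=[[[5,6,-3],0],[[1,6,-1],0],[[0.5,3,0],0]])

```text
t: 23.43
position: [0.5926, -0.2226, 0.0533]
orientation: [-0.703, 1.692, -1.67]
wrist_force: [-0.0, 0.0, -0.7]
width: 0.397
```

```bash
python3 go.py .592 -.2215 .046
```

```text
t23.43 p [ 0.5926 -0.2226  0.0533] w0.397 F [-0.   0.  -0.7]
tool delta mm [ 0.1  7.3 -1.3] norm 7 rows>=0.2
```

Request:
carry_out(commands=[[[0,4,-1],0],[[0,3,0],0],[[0,2,0],0]])

```text
t: 23.68
position: [0.5935, -0.2222, 0.0463]
orientation: [-0.699, 1.69, -1.671]
wrist_force: [-9.4, 3.3, 33.5]
width: 0.4
```

```bash
python3 go.py .592 -.2215 .044
```

```text
t23.68 p [ 0.5935 -0.2222  0.0463] w0.400 F [-9.4  3.3 33.5]
tool delta mm [ 0.7  2.2 -1.7] norm 3 rows>=0.1
```

Request:
carry_out(commands=[[[0,0,0],0],[[0,0,0],0],[[0,0,0],0]], hand=58)

```text
t: 23.93
position: [0.5944, -0.2223, 0.0471]
orientation: [-0.697, 1.688, -1.671]
wrist_force: [0.0, -0.5, 0.9]
width: 0.563
```

Request:
carry_out(commands=[[[0,-30,0],0],[[0,-35,0],0],[[0,-35,0],0],[[0,-30,0],0],[[35,-10,0],0],[[40,0,0],0],[[40,0,0],0],[[40,0,0],0]])

```text
t: 24.6
position: [0.4876, -0.3426, 0.1798]
orientation: [-0.708, 1.678, -1.66]
wrist_force: [0.2, -1.2, -0.3]
width: 0.58
```

Request:
carry_out(commands=[[[40,0,0],0],[[40,0,0],0],[[0,0,0],0],[[0,0,0],0]])

```text
t: 24.93
position: [0.4275, -0.4135, 0.1739]
orientation: [-0.701, 1.682, -1.67]
wrist_force: [1.2, 0.8, 0.2]
width: 0.578
```

```bash
python3 - <<'E'
from h import *
for n in('top','scene'): cv2.imwrite(f'pics/{n}20.png',bot.get_image(n))
p,R,s=pose();print(s['t'],p,s['wrist_force'])
E
```

```text
25.0333 [ 0.42818841 -0.41270846  0.17395637] [ 0.15627376  0.46954338 -0.95514633]
```

View pics/top20.png

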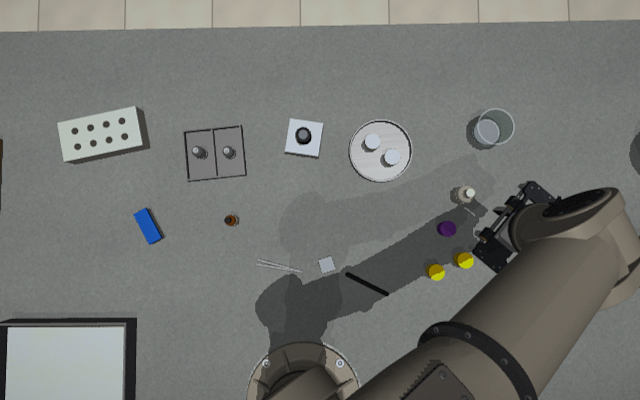

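View pics/scene20.png

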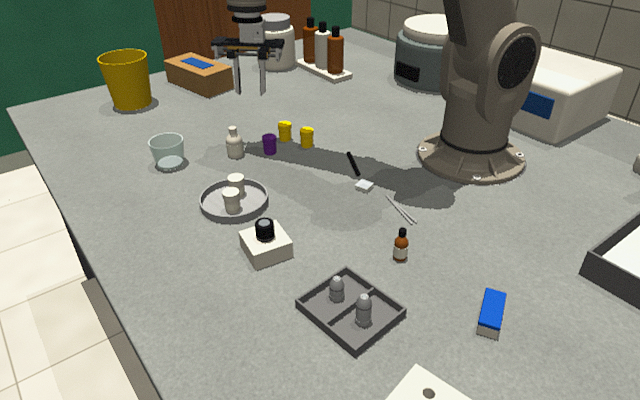

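```bash
python3 - <<'E'
from h import *
c=bot.camera_model('top');im=cv2.imread('pics/top20.png');g=cv2.cvtColor(im,cv2.COLOR_BGR2GRAY)
w=(g[120:150,288:320]<70).astype(np.uint8);n,l,st,ce=cv2.connectedComponentsWithStats(w);k=1+np.argmax(st[1:,4]);print(st[k],ce[k]+[288,120])
print('eye',onplane(c,303.5,134.5,.076))
print('pots',onplane(c,372,142,.054),onplane(c,392,157,.054))
print('lens',onplane(c,196.5,152,.066),onplane(c,228.5,153,.052),'bottle',onplane(c,170+175/3,220.3,.075))
s=cv2.imread('pics/scene20.png');cv2.imwrite('pics/s20.png',cv2.resize(s[165:355,190:415],None,fx=3.1,fy=3.1,interpolation=cv2.INTER_CUBIC))
E
```

```text
[  8   8  15  16 127] [303.31496063 136.51181102]
eye [ 0.64314239 -0.00839903  0.076     ]
pots [ 0.62695357 -0.17418242  0.054     ] [ 0.58946027 -0.22210314  0.054     ]
lens [0.60574972 0.25274695 0.066     ] [0.60467151 0.17787525 0.052     ] bottle [0.43911249 0.17212259 0.075     ]
```

View pics/s20.png

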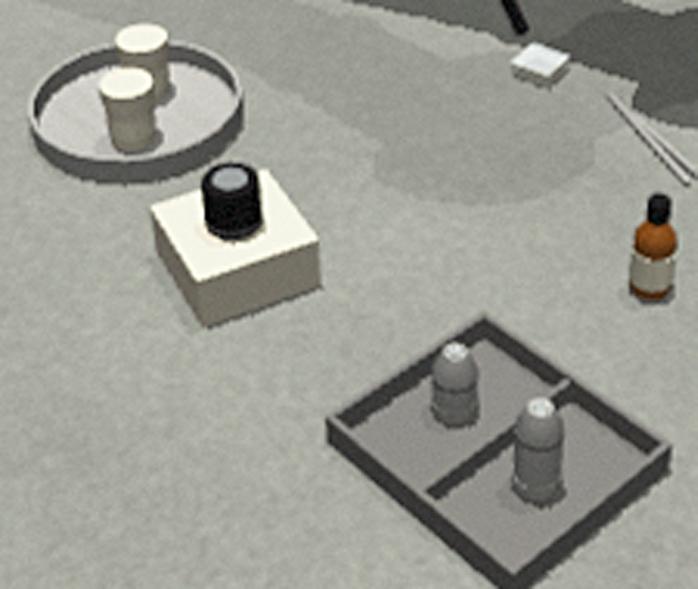

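The crop shows the lenses upright, one in each bay. Both pots are upright in the dish, the eyepiece shoulder is flush on the block, and the bottle is where it stood. I'm handing the job in.

```bash
python3 -c "
from rig import bot
print(bot.finish_job())"
```

```text
the job is handed in; nothing more can be done
None
```

All five items are put away and the job was handed in at about 25 s of the 102 s allowed. No verdict was reported.

| Item | Where it ended up | Last check |
|---|---|---|
| Objectives | Stood in the tray, the long one in the +y bay and the short one in the -y bay | Upright on the floor; measured within about 8 mm of the bay centres |
| Eyepiece | Slid into the bore of its block | Shoulder flush on the block top; upright |
| Pots | Stood in the dish, about 60 mm apart | Upright on the floor, each roughly 30 mm from the dish centre (limit 62 mm) |
| Stain bottle | Not touched | Looks to be standing in the same spot in the final pictures |

- **Eyepiece fit:** on the first try the foot touched the bore's rim at about 45 N, because the arm had drifted 3 mm in x. I backed off, moved it about 3 mm, and it then went in without force.
- **Camera disagreement:** the cameras differed by 2–3 mm on the bore position. The final top view puts the eyepiece about 3 mm from the block centre measured earlier. With only 0.75 mm of play in the bore, I take that as measuring error.
- **Setting down:** I lowered each lens, pot and the eyepiece until they touched, which pressed up to about 46 N at the wrist (limit 120 N) before I opened the gripper.
- **Arm drift:** the tool crept by a few millimetres and tilted by up to about 0.07 rad over the run. For the eyepiece and pots I turned the jaws square to the tilt so they would stay upright.

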